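# Pack the desk chest, break its lid stay and lower the lid

### The job

Clear up the desk: lay the stapler and the marker in the wooden stationery chest, lowering them in rather than dropping them. When both are in, lift the red tab at the knee of the folding lid stay until the knee is well past its centre and unlocked while the lid is still up, then lower the lid gently until it is fully shut. Do not slam the lid, and leave the other things on the desk where they are.

Things in the scene. Friction and masses are not known exactly. Their poses are not given: they have to be found in the camera images.
- chest: wooden chest fixed to the desk; 260 deep (x) x 320 wide (y) x 80 high, walls and floor 8 thick. Origin: centre of its underside; x points to its back (hinge side), y to its left, z up. The lid leans forward over its back half: lay things lengthwise (along x) in the front half, middles at about x -40, the tool leaning 10 to 20 degrees back towards the robot
- lid_hinge (a point): middle of the lid's hinge line, which runs along y, at x +130, z +84 in the chest's frame; axes as the chest's
- lid (a joint): lid hinge, rad: 0 at the start (open, 66 degrees above closed), grows as the lid comes down, 1.15 fully shut. Stiff: 0.45 N m of friction, lid 0.3 kg, so with the stay unlocked it stays wherever it is left, and 1 to 3 N on its front edge moves it; push it all the way down. While the stay is locked it cannot come down
- lid_edge (a point): middle of the lid's front edge on its outer face (the upper face when shut), about 330 above the desk at the start. Its x axis points along the lid to the hinge, z out of the outer face. Lid: 266 from hinge line to front edge, 324 wide, 12 thick, its underside on the hinge line; a brass lip 70 wide at y +60 stands out 10 more
- stay_knee (a joint): knee of the folding stay outside the chest's right side (-y), rad: 0 locked (the two steel straps nearly in line, knee sagging back and down on its stop), 0.16 exactly in line (centre); grows as the knee is lifted up and forwards and the stay folds, 2.85 with the lid shut. Moves lightly, stays where left; at 0.7 the lid has come down only about 0.06 rad
- stay_pivot (a point): pivot of the stay's lower strap on the chest's side, at x -25, y -170, z +50 in the chest's frame; axes as the chest's. Lower strap 75 long between pivots, upper strap 109, ending on the lid's side
- tab (a point): middle of the red ribbed tab at the knee: 12 thick along y (grip across this), 46 long, 22 wide; about 125 above the desk, fixed to the lower strap, moves on an arc about point stay_pivot, at first up and forwards. -x points out along the tab, z along the lower strap. The lid overhangs it: come in tilted 20 to 40 degrees, fingers reaching down and to the chest's back
- stapler: green desk stapler, 38 wide (x) x 140 long (y) x 39 high, 0.21 kg, loose on the desk. Origin: centre of its underside; y along its length, z up. Upper arm 30 wide, fixed shut; grip across x near its middle
- marker: dark blue capped marker pen lying on the desk, 17 thick x 150 long along its own y axis, loose. Origin under its middle, on the desk; take it across its thickness near the middle; it can roll about its length
- mug_1: bystander: speckled mug on a cork coaster, 95 high; origin at the centre of its underside
- pen_cup: bystander: pen cup with pencils, 70 across, 193 high; origin at the centre of its underside
- phone_1: bystander: black phone lying screen up, 147 x 72 x 8; origin under its middle
- tape_roll: bystander: roll of brown tape lying flat, 68 across, 24 high; origin under its middle

How it is judged (in metres and radians):
On the way, in this order (a step that is already met when the one before it is completed fails the run):
1. the stapler and the marker both lie in the chest and are released, with the lid still up (x of stapler in the frame of chest between -0.122 and 0.122 m and y of stapler in the frame of chest between -0.152 and 0.152 m and z of stapler in the frame of chest between 0 and 0.05 m and x of marker in the frame of chest between -0.122 and 0.122 m and y of marker in the frame of chest between -0.152 and 0.152 m and z of marker in the frame of chest between 0 and 0.05 m and contact force between the fingers and stapler below 0.1 N and contact force between the fingers and marker below 0.1 N and linear speed of stapler below 0.03 m/s and linear speed of marker below 0.05 m/s and value of joint lid below 0.1 rad and value of joint stay_knee below 0.16 rad), for 0.2 s.
2. the stay's knee has been lifted well past its centre (over 0.5 rad) with the lid still up (value of joint stay_knee above 0.5 rad and value of joint lid below 0.35 rad), for 0.1 s.
At the end, for the whole second after the job is handed in: The lid is shut (within 0.05 rad) and still; the stapler and the marker lie inside the chest, their middles between its walls and less than 50 mm above its underside, at rest (value of joint lid above 1.1 rad and velocity of joint lid below 0.05 rad/s and x of stapler in the frame of chest between -0.122 and 0.122 m and y of stapler in the frame of chest between -0.152 and 0.152 m and z of stapler in the frame of chest between 0 and 0.05 m and x of marker in the frame of chest between -0.122 and 0.122 m and y of marker in the frame of chest between -0.152 and 0.152 m and z of marker in the frame of chest between 0 and 0.05 m and linear speed of stapler below 0.03 m/s and linear speed of marker below 0.05 m/s); the robot touches nothing.
It fails at once if the lid slams (faster than 1.8 rad/s) (velocity of joint lid above 1.8 rad/s).
It fails at once if the stapler is dropped or thrown (over 1 m/s while not held) (linear speed of stapler above 1 m/s and contact force between the fingers and stapler below 0.1 N).
It fails at once if the marker is dropped or thrown (over 1 m/s while not held) (linear speed of marker above 1 m/s and contact force between the fingers and marker below 0.1 N).
It fails at once if the mug, pen cup, phone or tape roll is shifted by more than 30 mm (distance of any of mug_1, pen_cup, phone_1, tape_roll from where it was at the start of the episode above 0.03 m).
It fails at once if the mug or pen cup is tipped (angle between any of mug_1, pen_cup's own z axis and vertical above 0.35 rad).
It also fails if it takes over 72 s, if anything falls off the work surface, if the arm or the gripper's body presses on something with over 40 N, if the wrist force passes 120 N, or if a joint passes its speed limit or range.

### The arm

A 6-joint arm with a two-finger parallel gripper is mounted at the origin on a cart in front of the work surface, level with it; the furniture and walls round the work are solid. World frame = base frame: x ahead of the robot, y to its left, z up, the work surface at z = 0. Lengths are in mm, angles in rad, forces in N, time in s.
With the tool pointing down it reaches from about 275 to 750 mm from the base axis. Payload 10.2 kg.
Tool frame: the origin (TCP) lies between the finger pads; the fingertips stand 19 mm ahead of it and the grasp point (between the pads) is the TCP; z points along the fingers, y is the line along which they close (so a half turn about z gives the same grasp; the last joint's range is limited). The gripper opens to 85 mm and grips with 20 to 120 N. Pads are 22 mm wide; open, the fingers measure 114 mm over their backs; the gripper's body (76 mm by 85 mm) begins 54 mm behind the grasp point. The pads swing forward as they close: fully open they stand 13 mm farther back than shut.
Start: joints at [0.979, 0.313, 1.498, -0, 1.331, -0.223], TCP at [189.274, 489.701, 250.294] pointing down, gripper open.
Joint ranges: [-2.94, 2.94], [-0.97, 2.17], [0.19, 2.56], [-1.23, 4.37], [0.02, 3.11], [-2.88, 2.88]. Speed limits (rad/s): [2.39, 2.39, 3.01, 3.14, 3.14, 3.14].

### API

Orientations are given as a unit quaternion [w, x, y, z].
In Python, from rig import sense, capture, finish_job gives the robot as it stands. The module is installed in compiled form; this text tells all that it offers.
- The arm moves only by the tool move_arm, never from a script. Its argument "moves" is a list of rows, each an object with "turn": the turn, a rotation vector about the tool's x, y, z in rad, a list of three; "translation": the shift along the tool's x, y, z in mm, a list of three; "hand": the opening, from 0 (shut) to 1 (fully open). In form: [{"turn": [wx, wy, wz], "translation": [x, y, z], "hand": hand}, ...]. A call has 1 to 10 rows; each row shifts and turns the commanded pose from where the row before left it, along the tool's axes as they then stand; what a row does not reach is not made up. A row lasts 1/12 s, in which the tool goes at most 41.7 mm and 7.16 degrees, less where a joint would pass 70% of its speed; a pose out of reach is approached as far as the arm can. A call with a gripper value outside its range is refused whole. The fingers move at their own pace and stop on an object; "grip_force" is the grip in N (left out, the last holds). Time passes only in rows, so rows that do not move let the fingers close. It gives the time, the measured TCP pose, the force, the opening and the grip force at its end, in the units of the state.
- sense(): the state, without advancing time (a new reading comes with each control period).
- capture(name): name is "side" or "top" or "wrist"; returns a dict with "image" (400x640x3 uint8, blue, green, red), "z_map" (400x640 float32, mm along the optical axis (not along the pixel's ray), 0 where there is no reading), "vertical_fov" (degrees; the focal length in pixels is half the picture's height over the tangent of half this angle, whatever the lens; pixels are square), "cx", "cy" (the principal point, pixels), "R" (3x3) and "t" (3): a world point X has camera coordinates R X + t; the wrist camera has in their place "T_tool_cam" (4x4, takes a point from camera to tool coordinates, whose origin is the TCP and whose axes are the flange's). Camera axes: x right, y down, z forward; pixel columns grow to the right and rows downward; lengths in mm; the calibration is good to about 2 mm. A picture is of the moment at which its call begins: read the wrist's pose just before it.
- finish_job(): hands the job in; it is judged then, once.
The state is a dict: "time_s": time; "joints": joint angles; "dq": joint speeds; "tau": joint torques, N m; "eef_pos": TCP position; "ee_rot": TCP orientation; "force": force on the tool from outside, world axes, zero at the start; "wrist_torque": the same for the moment, N m; "grip_width": opening from 0.0 (shut) to 1.0 (fully open); "grip_force": force on a finger pad.
Only numpy, scipy, OpenCV 4.12 (cv2) and the standard library are available. Lean on these libraries where they do the work, as an engineer would, in place of code of your own. Each camera call takes 0.05 s, during which the arm holds its last target. There are 200 camera calls.

## Working session

There is one attempt and no reset: what is moved stays moved. The work goes in short steps, Python scripts to look and compute and a tool call to move; the robot and the scene stay as the last step left them, time stands still between calls to the robot, and variables do not carry over. Pictures are saved under pics/ and viewed, at most 10 in all, crops included, and the job is handed in when it is done.

Besides the shell and the picture viewer there is one more tool, called after "Call:" in YAML: its name, and indented under it one key for each argument. move_arm: Moves the arm, as the interface text tells. Its arguments: {"type":"object","properties":{"moves":{"type":"array","items":{"type":"object","properties":{"turn":{"type":"array","items":{"type":"number"}},"translation":{"type":"array","items":{"type":"number"}},"hand":{"type":"number"}}}},"grip_force":{"type":"number"}},"required":["moves"]}

```bash
mkdir -p pics
cat > h.py <<'E'
import numpy as np, cv2, math
from scipy.spatial.transform import Rotation as Ro
from rig import sense, capture, finish_job
def K(c):
    f=c["image"].shape[0]/2/math.tan(math.radians(c["vertical_fov"])/2); return f,c["cx"],c["cy"]
def pose():
    s=sense(); q=np.array(s["ee_rot"]); return np.array(s["eef_pos"]),Ro.from_quat(q[[1,2,3,0]]).as_matrix()
def cloud(name):
    p,Rt=pose(); c=capture(name); f,cx,cy=K(c); z=c["z_map"]; v,u=np.mgrid[:z.shape[0],:z.shape[1]]
    P=np.stack([(u-cx)/f*z,(v-cy)/f*z,z],-1)
    if "R" in c: W=(P-np.array(c["t"]))@np.array(c["R"])
    else:
        T=np.array(c["T_tool_cam"]); W=(P@T[:3,:3].T+T[:3,3])@Rt.T+p
    return c["image"],W,z>0,c
E
python3 - <<'E'
from h import *
for n in("top","side"):
    im,W,ok,c=cloud(n); cv2.imwrite(f"pics/{n}0.png",im); np.savez(f"{n}0.npz",im=im,W=W,ok=ok)
    print(n,c["vertical_fov"],-np.array(c["R"]).T@c["t"],np.array(c["R"])[2],ok.mean())
print(sense())
E
```

```text
top 53.46473139019258 [ 361.42412604   31.81436461 1558.10244376] [ 0.12272518 -0.00298562 -0.9924362 ] 0.99612890625
side 54.066699765744296 [  39.07848539 1054.03528225 1057.20339102] [ 0.34307787 -0.71116135 -0.61363434] 0.993203125
{'time_s': 0.1, 'joints': array([ 9.78605850e-01,  3.13406544e-01,  1.49833755e+00,  9.13033996e-06,
        1.33099981e+00, -2.23410203e-01]), 'dq': array([-0.00036403, -0.00223096, -0.00249769,  0.00100508, -0.00075562,
        0.00139345]), 'tau': array([ 2.85122856e-03, -4.12900186e+01, -2.60144877e+01, -2.12904747e-04,
        3.01062879e-03,  6.22092116e-06]), 'eef_pos': array([189.15153263, 489.52843247, 249.79476602]), 'ee_rot': array([-2.32358089e-04,  1.83348081e-01,  9.83047888e-01, -5.26662819e-04]), 'force': array([ 0.46436628, -0.68816873, -0.98145929]), 'wrist_torque': array([-0.08251969, -0.00883979,  0.01978227]), 'grip_force': 0.0, 'grip_width': 1.0022083605110739}
```

View pics/top0.png

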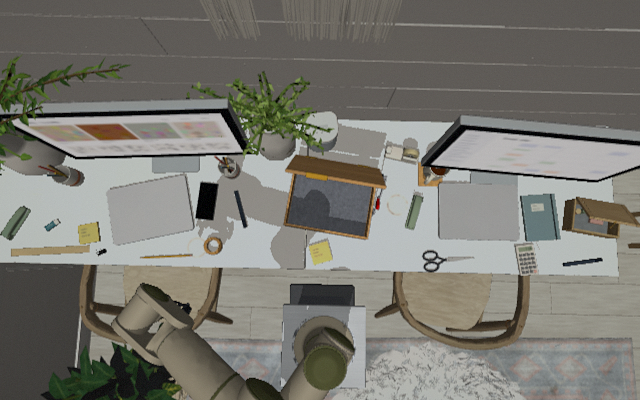

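View pics/side0.png

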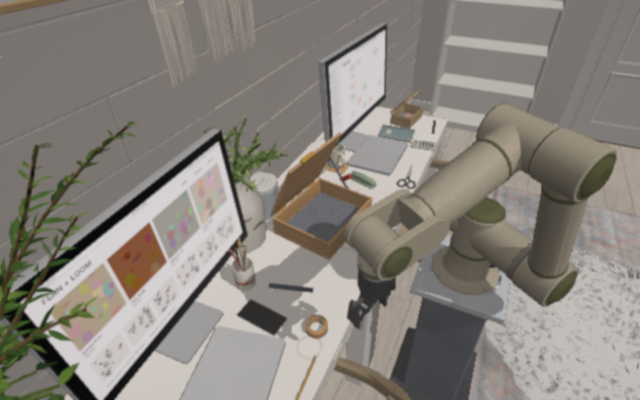

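The top view shows the chest at about (330,200), the red tab at (377,203), the stapler at (414,210), the marker at (240,208), the phone at (206,200), the tape at (212,243) and the pen cup at (228,168). The side view shows the chest at (320,215), the marker at (290,288) and the stay at about (340,175).

Run:
```python
from h import *
d=np.load("top0.npz"); im,W,ok=d["im"],d["W"],d["ok"]
hsv=cv2.cvtColor(im,cv2.COLOR_BGR2HSV)
def roi(m,u0,u1,v0,v1):
    r=np.zeros(m.shape,bool); r[v0:v1,u0:u1]=True; return m&r&ok
def desc(n,m):
    P=W[m]; 
    if len(P)<3: print(n,len(P));return
    r=cv2.minAreaRect(P[:,:2].astype(np.float32)); b=cv2.boxPoints(r).round()
    print(n,len(P),"mean",P.mean(0).round(1),"rect c",np.round(r[0],1),np.round(r[1],1),round(r[2],1),"z",np.percentile(P[:,2],[5,50,95]).round(1))
V=hsv[...,2];H=hsv[...,0];S=hsv[...,1]
desc("stapler",roi(W[...,2]>12,403,425,188,232)&(abs(W[...,2]-25)<25))
desc("staplergreen",roi((H>35)&(H<95)&(S>50),403,425,188,232))
desc("marker",roi((W[...,2]>6)&(V<110),232,250,186,230))
desc("phone",roi(V<60,195,220,178,222))
desc("tape",roi(W[...,2]>10,200,224,232,256))
desc("pencup",roi(W[...,2]>20,214,244,150,182))
desc("tab",roi(((H<8)|(H>172))&(S>130),366,390,190,215))
# chest rim
m=roi(abs(W[...,2]-80)<8,275,385,150,245); desc("rim",m); P=W[m]
f=roi(abs(W[...,2]-8)<6,285,380,165,240); desc("floor",f)
l=roi(W[...,2]>110,275,395,145,200); desc("lid",l); 
P=W[l]; i=P[:,2]>P[:,2].max()-25; print(P[i].min(0),P[i].max(0))
desc("desk",roi(abs(W[...,2])<10,250,280,225,250))
```

```text
stapler 280 mean [ 512.8 -341.1   31.3] rect c [ 514.  -334.2] [ 50.8 134.1] 72.2 z [17.6 32.  40.4]
staplergreen 29 mean [ 513.8 -332.9   19.6] rect c [ 515.8 -338.3] [ 26.6 130.2] 74.1 z [ 3.4 22.8 34.8]
marker 162 mean [512.  334.9  14. ] rect c [512.2 335.8] [151.5  17. ] 17.2 z [ 7.7 14.  21.4]
phone 636 mean [539.4 470.1   8. ] rect c [540.5 470.7] [ 73.  143.6] 85.1 z [ 1.9  7.8 14.2]
tape 168 mean [365.  432.2  22.6] rect c [366.3 443.5] [88.  66.2] 82.1 z [13.8 23.3 28.6]
pencup 486 mean [673.3 368.1 116.1] rect c [671.3 343.6] [ 75.5 136.1] 10.3 z [ 31.8 126.9 187.8]
tab 29 mean [ 530.2 -181.8  131.1] rect c [ 533.7 -181.9] [ 8.1 41. ] 87.0 z [112.  133.6 144.1]
rim 432 mean [4.93e+02 1.00e-01 7.85e+01] rect c [568.8  14.8] [405.6 281.6] 81.4 z [73.7 78.2 83.9]
floor 3729 mean [529.  -12.9   8.2] rect c [548.9 -22.1] [294.3 370.5] 1.4 z [ 3.1  8.3 12.9]
lid 2070 mean [629.1 -11.3 242.8] rect c [659.4  -4.1] [406.  172.9] 82.6 z [122.9 249.5 335.1]
[ 554.18067032 -181.68700173  318.42621042] [691.3659415  138.32862789 343.40913326]
desk 737 mean [ 4.036e+02  2.375e+02 -3.000e-01] rect c [403.9 237.9] [ 93.8 115. ] 1.4 z [-5.9 -0.5  5.2]
```

Run:
```python
from h import *
d=np.load("top0.npz"); im,W,ok=d["im"],d["W"],d["ok"]
# rim: brown, height 72..88
hsv=cv2.cvtColor(im,cv2.COLOR_BGR2HSV)
m=ok&(abs(W[...,2]-80)<8)&(hsv[...,1]>60); r=np.zeros_like(m); r[165:245,278:384]=1; m&=r
P=W[m][:,:2]; 
from scipy.optimize import minimize
def loc(q,P):
    c,s=np.cos(q[2]),np.sin(q[2]); D=P-q[:2]; return np.c_[D@[c,s],D@[-s,c]]
def cost(q):
    L=loc(q,P); L=L[L[:,0]<60]
    dd=np.min(np.abs(np.c_[L[:,0]+126,L[:,1]-156,L[:,1]+156]),1); return np.minimum(dd,15).mean()
best=min((minimize(cost,[x0,y0,a],method="Nelder-Mead",options=dict(xatol=.01,fatol=1e-4)) for x0 in(530,550,570) for y0 in (-20,0,20) for a in (-.14,-.1)),key=lambda r:r.fun)
print(best.x,np.degrees(best.x[2]),best.fun,len(P)); q=best.x
L=loc(q,P); print([(round(np.median(L[k,i]),1),k.sum()) for k,i in((abs(L[:,0]+126)<15,0),(abs(L[:,1]-156)<15,1),(abs(L[:,1]+156)<15,1))])
np.save("chest.npy",q)
# expected points
c,s=np.cos(q[2]),np.sin(q[2]); X=lambda x,y:(q[0]+c*x-s*y,q[1]+s*x+c*y)
print("hinge",X(130,0),"pivot",X(-25,-170),"place",X(-40,0))
for n in("top0.npz","side0.npz"):
    d=np.load(n); W=d["W"]; 
    l=d["ok"]&(abs(W[...,0]-600)<130)&(abs(W[...,1]+5)<190)&(W[...,2]>120)&(W[...,2]<345)
    L=loc(q,W[l][:,:2]); Z=W[l][:,2]
    k=Z>300; print(n,"lid top",np.percentile(Z,99.5), L[k].min(0),L[k].max(0))
    # red tab
    h=cv2.cvtColor(d["im"],cv2.COLOR_BGR2HSV); t=((h[...,0]<8)|(h[...,0]>172))&(h[...,1]>120)&d["ok"]&(abs(W[...,0]-530)<80)&(abs(W[...,1]+180)<40)&(W[...,2]>80)
    if t.sum(): T=np.c_[loc(q,W[t][:,:2]),W[t][:,2]]; print("tab local",t.sum(),T.mean(0),T.min(0),T.max(0))
```

```text
[ 5.53656030e+02 -1.63102470e+01 -1.47272579e-01] -8.438097209799945 2.0253139882382087 388
[(np.float64(-125.8), np.int64(187)), (np.float64(155.1), np.int64(121)), (np.float64(-155.1), np.int64(111))]
hinge (np.float64(682.2487771663637), np.float64(-35.38654908238155)) pivot (np.float64(503.98072175463506), np.float64(-180.80147410633117)) place (np.float64(514.0890304815986), np.float64(-10.440615647938815))
top0.npz lid top 343.50964257618654 [  16.06114118 -162.91200418] [164.575499   221.21767284]
tab local 32 [   2.18940248 -167.65614442  130.31638341] [ -16.24912947 -173.85076408  104.83612681] [  25.17288212 -163.76328798  147.49619935]
side0.npz lid top 344.06909617908065 [  17.68732906 -158.49371721] [163.03519231 221.49397432]
tab local 19 [  -2.49159923 -165.29096704  130.72605855] [ -16.86645002 -170.74303828  112.72195457] [  21.1055829  -159.10194241  144.29949996]
```

```bash
cat >> h.py <<'E'
def Rt(yaw,lean,flip=False):
    a,l=np.radians([yaw,lean]); y=np.array([-np.sin(a),np.cos(a),0])
    z=np.array([np.sin(l)*np.cos(a),np.sin(l)*np.sin(a),-np.cos(l)])
    if flip: y=-y
    return np.c_[np.cross(y,z),y,z]
def plan(wps,start=None,hand=1.0,dmax=38,amax=.12):
    """wps: [(pos,R[,n])]; prints rows of move_arm"""
    p,R=start if start else pose(); rows=[]
    for w in wps:
        tp,tR=np.array(w[0],float),w[1]
        n=w[2] if len(w)>2 else max(1,math.ceil(max(np.linalg.norm(tp-p)/dmax,np.linalg.norm(Ro.from_matrix(R.T@tR).as_rotvec())/amax)))
        for k in range(n,0,-1):
            t=np.round(R.T@((tp-p)/k),1); v=np.round(Ro.from_matrix(R.T@tR).as_rotvec()/k,3)
            p=p+R@t; R=R@Ro.from_rotvec(v).as_matrix(); rows.append('{"turn":%s,"translation":%s,"hand":%g}'%([float(a) for a in v],[float(a) for a in t],hand))
        rows.append("--")
    print("\n".join(rows)); return p,R
C=None
def W_(x,y,z):
    q=np.load("chest.npy"); c,s=np.cos(q[2]),np.sin(q[2]); return np.array([q[0]+c*x-s*y,q[1]+s*x+c*y,z])
E
python3 -c "
from h import *
plan([((500,330,170),Rt(17.2,15))])"
```

```text
{"turn":[-0.009, -0.025, -0.066],"translation":[-34.7, -3.7, 8.0],"hand":1}
{"turn":[-0.009, -0.025, -0.067],"translation":[-34.2, -6.0, 8.8],"hand":1}
{"turn":[-0.009, -0.025, -0.067],"translation":[-33.5, -8.4, 9.6],"hand":1}
{"turn":[-0.009, -0.025, -0.066],"translation":[-32.6, -10.7, 10.3],"hand":1}
{"turn":[-0.009, -0.025, -0.067],"translation":[-31.6, -12.9, 11.0],"hand":1}
{"turn":[-0.009, -0.025, -0.066],"translation":[-30.4, -15.1, 11.7],"hand":1}
{"turn":[-0.009, -0.026, -0.067],"translation":[-29.0, -17.1, 12.2],"hand":1}
{"turn":[-0.008, -0.025, -0.066],"translation":[-27.5, -19.1, 12.8],"hand":1}
{"turn":[-0.009, -0.026, -0.067],"translation":[-25.8, -21.0, 13.4],"hand":1}
{"turn":[-0.008, -0.025, -0.066],"translation":[-24.0, -22.8, 13.8],"hand":1}
--
```

Call:
move_arm:
  moves:
    - {"turn": [-0.009, -0.025, -0.066], "translation": [-34.7, -3.7, 8], "hand": 1}
    - {"turn": [-0.009, -0.025, -0.067], "translation": [-34.2, -6, 8.8], "hand": 1}
    - {"turn": [-0.009, -0.025, -0.067], "translation": [-33.5, -8.4, 9.6], "hand": 1}
    - {"turn": [-0.009, -0.025, -0.066], "translation": [-32.6, -10.7, 10.3], "hand": 1}
    - {"turn": [-0.009, -0.025, -0.067], "translation": [-31.6, -12.9, 11], "hand": 1}
    - {"turn": [-0.009, -0.025, -0.066], "translation": [-30.4, -15.1, 11.7], "hand": 1}
    - {"turn": [-0.009, -0.026, -0.067], "translation": [-29, -17.1, 12.2], "hand": 1}
    - {"turn": [-0.008, -0.025, -0.066], "translation": [-27.5, -19.1, 12.8], "hand": 1}
    - {"turn": [-0.009, -0.026, -0.067], "translation": [-25.8, -21, 13.4], "hand": 1}
    - {"turn": [-0.008, -0.025, -0.066], "translation": [-24, -22.8, 13.8], "hand": 1}
  grip_force: 30

```text
time_s: 0.93
eef_pos: [501.4, 329.2, 169.8]
ee_rot: [0.13, -0.15, 0.98, 0.02]
force: [1.2, 0.3, 0.3]
grip_width: 1.0
grip_force: 0.0
```

Call:
move_arm:
  moves:
    - {"turn": [0, 0, 0], "translation": [0, 0, 0], "hand": 0.6}

```text
time_s: 1.02
eef_pos: [503.6, 326.8, 168.3]
ee_rot: [0.129, -0.148, 0.98, 0.019]
force: [-0.6, 0.2, -0.5]
grip_width: 0.88
grip_force: 0.0
```

Run:
```python
from h import *
p,R=pose(); print(p,Ro.from_matrix(R.T@Rt(17.2,15)).as_rotvec())
im,W,ok,c=cloud("wrist"); cv2.imwrite("pics/w1.png",im); print(c["T_tool_cam"],c["vertical_fov"])
V=im.max(2); m=ok&(W[...,2]>6)&(W[...,2]<25)&(V<110)&(abs(W[...,0]-512)<100)&(abs(W[...,1]-335)<70)
n,l,st,_=cv2.connectedComponentsWithStats(m.astype(np.uint8)); i=1+st[1:,4].argmax(); P=W[l==i]
r=cv2.minAreaRect(P[:,:2].astype(np.float32)); print(r,st[i],np.percentile(P[:,2],[5,50,95]))
d=ok&(abs(W[...,2])<10); print("desk z",np.median(W[d][:,2]))
```

```text
[503.56757333 326.77155232 168.33658512] [-0.00136566 -0.00019314 -0.00077993]
[[ 9.05472247e-04 -9.65743442e-01 -2.59497174e-01  6.52091957e+01]
 [ 9.99999564e-01  8.14709221e-04  4.57314281e-04 -1.02881527e-01]
 [-2.30233527e-04 -2.59497475e-01  9.65743759e-01 -1.23671089e+02]
 [ 0.00000000e+00  0.00000000e+00  0.00000000e+00  1.00000000e+00]] 62.147726231711836
((512.5029907226562, 336.05633544921875), (149.2698974609375, 15.823625564575195), 17.092185974121094) [ 319   65   21  173 3233] [12.17140835 15.71240706 17.51237687]
desk z 0.040141841759151475
```

Run:
```python
from h import *
a=np.radians(17.1); m=np.array([512.5,336,0])-4*np.array([np.cos(a),np.sin(a),0])
R=Rt(17.1,15); C=Rt(-8.4,15)
s=plan([(m+[0,0,60],R),(m+[0,0,24],R,3)],hand=.6); 
s=plan([(m+[0,0,140],R,4),(W_(-55,80,145),C),(W_(-42,65,120),C,2),(W_(-42,65,33),C,6)],start=s,hand=0)
```

```text
{"turn":[-0.0, -0.0, -0.001],"translation":[6.6, 1.4, 35.9],"hand":0.6}
{"turn":[-0.0, -0.001, -0.0],"translation":[6.5, 1.4, 35.8],"hand":0.6}
{"turn":[-0.0, -0.0, -0.001],"translation":[6.6, 1.5, 35.9],"hand":0.6}
--
{"turn":[-0.0, -0.0, 0.0],"translation":[3.1, -0.0, 11.6],"hand":0.6}
{"turn":[-0.0, -0.0, 0.0],"translation":[3.1, -0.0, 11.6],"hand":0.6}
{"turn":[-0.0, -0.0, 0.0],"translation":[3.1, -0.0, 11.6],"hand":0.6}
--
{"turn":[-0.0, -0.0, 0.0],"translation":[-7.5, -0.0, -28.0],"hand":0}
{"turn":[-0.0, -0.0, 0.0],"translation":[-7.5, -0.0, -28.0],"hand":0}
{"turn":[-0.0, -0.0, 0.0],"translation":[-7.5, -0.0, -28.1],"hand":0}
{"turn":[-0.0, -0.0, 0.0],"translation":[-7.4, -0.1, -28.0],"hand":0}
--
{"turn":[0.016, -0.0, 0.061],"translation":[10.2, -36.1, -3.5],"hand":0}
{"turn":[0.016, -0.0, 0.062],"translation":[8.0, -36.7, -2.9],"hand":0}
{"turn":[0.017, -0.0, 0.061],"translation":[5.7, -37.2, -2.3],"hand":0}
{"turn":[0.016, -0.0, 0.062],"translation":[3.4, -37.5, -1.6],"hand":0}
{"turn":[0.017, -0.0, 0.061],"translation":[1.1, -37.7, -1.1],"hand":0}
{"turn":[0.016, -0.0, 0.062],"translation":[-1.2, -37.7, -0.4],"hand":0}
{"turn":[0.017, -0.0, 0.061],"translation":[-3.5, -37.6, 0.2],"hand":0}
--
{"turn":[-0.0, -0.0, 0.0],"translation":[-3.0, -7.5, 13.8],"hand":0}
{"turn":[-0.0, -0.0, 0.0],"translation":[-3.0, -7.5, 13.7],"hand":0}
--
{"turn":[-0.0, -0.0, 0.0],"translation":[3.7, 0.0, 14.0],"hand":0}
{"turn":[-0.0, -0.0, 0.0],"translation":[3.8, 0.0, 14.0],"hand":0}
{"turn":[-0.0, -0.0, 0.0],"translation":[3.7, 0.0, 14.0],"hand":0}
{"turn":[-0.0, -0.0, 0.0],"translation":[3.8, 0.0, 14.0],"hand":0}
{"turn":[-0.0, -0.0, 0.0],"translation":[3.7, 0.0, 14.0],"hand":0}
{"turn":[-0.0, -0.0, 0.0],"translation":[3.8, 0.0, 14.1],"hand":0}
--
```

Call:
move_arm:
  moves:
    - {"turn": [0, 0, -0.001], "translation": [6.6, 1.4, 35.9], "hand": 0.6}
    - {"turn": [0, 0, 0], "translation": [6.5, 1.4, 35.8], "hand": 0.6}
    - {"turn": [0, 0, -0.001], "translation": [6.6, 1.5, 35.9], "hand": 0.6}
    - {"turn": [0, 0, 0], "translation": [3.1, 0, 11.6], "hand": 0.6}
    - {"turn": [0, 0, 0], "translation": [3.1, 0, 11.6], "hand": 0.6}
    - {"turn": [0, 0, 0], "translation": [3.1, 0, 11.6], "hand": 0.6}
    - {"turn": [0, 0, 0], "translation": [0, 0, 0], "hand": 0.6}

```text
time_s: 1.65
eef_pos: [507.0, 337.1, 24.6]
ee_rot: [0.129, -0.149, 0.98, 0.02]
force: [-0.1, -0.6, -0.5]
grip_width: 0.597
grip_force: 0.0
```

Call:
move_arm:
  moves:
    - {"turn": [0, 0, 0], "translation": [0, 0, 0], "hand": 0}
    - {"turn": [0, 0, 0], "translation": [0, 0, 0], "hand": 0}
    - {"turn": [0, 0, 0], "translation": [0, 0, 0], "hand": 0}
    - {"turn": [0, 0, 0], "translation": [0, 0, 0], "hand": 0}
    - {"turn": [0, 0, 0], "translation": [0, 0, 0], "hand": 0}
  grip_force: 40

```text
time_s: 2.07
eef_pos: [508.1, 337.4, 27.1]
ee_rot: [0.131, -0.149, 0.98, 0.02]
force: [-1.8, -1.0, 6.1]
grip_width: 0.173
grip_force: 39.0
```

Call:
move_arm:
  moves:
    - {"turn": [0, 0, 0], "translation": [-7.5, 0, -28], "hand": 0}
    - {"turn": [0, 0, 0], "translation": [-7.5, 0, -28], "hand": 0}
    - {"turn": [0, 0, 0], "translation": [-7.5, 0, -28], "hand": 0}
    - {"turn": [0, 0, 0], "translation": [-7.5, 0, -28], "hand": 0}
    - {"turn": [0.016, 0, 0.061], "translation": [10.2, -36.1, -3.5], "hand": 0}
    - {"turn": [0.016, 0, 0.062], "translation": [8, -36.7, -2.9], "hand": 0}
    - {"turn": [0.017, 0, 0.061], "translation": [5.7, -37.2, -2.3], "hand": 0}
    - {"turn": [0.016, 0, 0.062], "translation": [3.4, -37.5, -1.6], "hand": 0}
    - {"turn": [0.017, 0, 0.061], "translation": [1.1, -37.7, -1.1], "hand": 0}
    - {"turn": [0.016, 0, 0.062], "translation": [-1.2, -37.7, -0.4], "hand": 0}

```text
time_s: 2.9
eef_pos: [510.0, 109.2, 146.6]
ee_rot: [0.131, 0.041, 0.99, -0.005]
force: [0.4, 0.3, -1.0]
grip_width: 0.173
grip_force: 39.3
```

Call:
move_arm:
  moves:
    - {"turn": [0.017, 0, 0.061], "translation": [-3.5, -37.6, 0.2], "hand": 0}
    - {"turn": [0, 0, 0], "translation": [-3, -7.5, 13.8], "hand": 0}
    - {"turn": [0, 0, 0], "translation": [-3, -7.5, 13.7], "hand": 0}
    - {"turn": [0, 0, 0], "translation": [3.7, 0, 14], "hand": 0}
    - {"turn": [0, 0, 0], "translation": [3.7, 0, 14], "hand": 0}
    - {"turn": [0, 0, 0], "translation": [3.7, 0, 14], "hand": 0}

```text
time_s: 3.4
eef_pos: [521.7, 56.2, 78.0]
ee_rot: [0.131, 0.071, 0.989, -0.009]
force: [-0.6, -0.1, 0.2]
grip_width: 0.17
grip_force: 39.3
```

Run:
```python
from h import *
p,R=pose(); print(p, Ro.from_matrix(R.T@Rt(-8.4,15)).as_rotvec(), W_(-42,65,0), sense()["grip_width"])
im,W,ok,c=cloud("wrist"); cv2.imwrite("pics/w2.png",im)
plan([(W_(-42,65,35),Rt(-8.4,15),4)],hand=0)
```

```text
[521.740663    56.15269397  78.04147042] [0.0013868  0.00203055 0.00257429] [521.64883154  54.14923965   0.        ] 0.17022555068516362
{"turn":[0.0, -0.001, 0.001],"translation":[2.2, -0.5, 9.9],"hand":0}
{"turn":[0.0, -0.001, 0.001],"translation":[2.2, -0.5, 9.8],"hand":0}
{"turn":[0.001, -0.0, 0.0],"translation":[2.2, -0.5, 9.9],"hand":0}
{"turn":[0.0, -0.001, 0.001],"translation":[2.2, -0.5, 9.8],"hand":0}
--
```

View pics/w2.png

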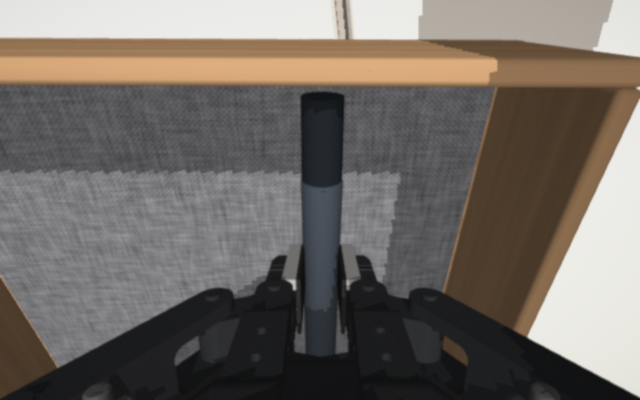

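The wrist view shows the marker held between the pads at (320,250), its near end at (320,95) just inside the front wall. I'll shift it 10 mm back and lower it.

Call:
move_arm:
  moves:
    - {"turn": [0, 0, 0], "translation": [-0.3, -0.5, 9.9], "hand": 0}
    - {"turn": [0, 0, 0], "translation": [-0.3, -0.5, 9.9], "hand": 0}
    - {"turn": [0, 0, 0], "translation": [-0.3, 0, 9.9], "hand": 0}
    - {"turn": [0, 0, 0], "translation": [-0.3, 0, 9], "hand": 0}
    - {"turn": [0, 0, 0], "translation": [0, 0, 0], "hand": 0}
    - {"turn": [0, 0, 0], "translation": [0, 0, 0], "hand": 0}

```text
time_s: 3.95
eef_pos: [532.3, 53.9, 40.4]
ee_rot: [0.13, 0.071, 0.989, -0.009]
force: [0.5, -0.1, 0.4]
grip_width: 0.17
grip_force: 39.3
```

Call:
move_arm:
  moves:
    - {"turn": [0, 0, 0], "translation": [0.5, 0, 2], "hand": 0}
    - {"turn": [0, 0, 0], "translation": [0.5, 0, 2], "hand": 0}
    - {"turn": [0, 0, 0], "translation": [0, 0, 0], "hand": 0}
    - {"turn": [0, 0, 0], "translation": [0, 0, 0], "hand": 0.2}
    - {"turn": [0, 0, 0], "translation": [0, 0, 0], "hand": 0.3}
    - {"turn": [0, 0, 0], "translation": [0, 0, 0], "hand": 0.5}
    - {"turn": [0, 0, 0], "translation": [0, 0, 0], "hand": 0.5}
    - {"turn": [0, 0, 0], "translation": [0, 0, 0], "hand": 0.5}

```text
time_s: 4.62
eef_pos: [532.4, 53.9, 36.7]
ee_rot: [0.13, 0.071, 0.989, -0.009]
force: [-0.8, 0.3, -0.1]
grip_width: 0.497
grip_force: 0.0
```

Run:
```python
from h import *
p,R=pose(); print(p)
C=Rt(-8.4,15);S=Rt(-17,15)
plan([(W_(-55,65,140),C,4),(W_(-70,-150,185),C),((495,-330,180),S)],hand=.8)
```

```text
[532.44514838  53.85469981  36.72219891]
{"turn":[0.0, 0.0, 0.001],"translation":[-1.0, -0.3, -26.5],"hand":0.8}
{"turn":[0.0, 0.0, 0.001],"translation":[-1.0, -0.3, -26.5],"hand":0.8}
{"turn":[0.001, 0.0, 0.001],"translation":[-0.9, -0.3, -26.4],"hand":0.8}
{"turn":[0.0, 0.001, 0.0],"translation":[-1.0, -0.3, -26.5],"hand":0.8}
--
{"turn":[0.0, -0.0, 0.0],"translation":[0.5, -35.8, -7.9],"hand":0.8}
{"turn":[0.0, -0.0, 0.0],"translation":[0.5, -35.8, -7.9],"hand":0.8}
{"turn":[0.0, -0.0, 0.0],"translation":[0.5, -35.8, -7.9],"hand":0.8}
{"turn":[0.0, -0.0, 0.0],"translation":[0.5, -35.8, -7.9],"hand":0.8}
{"turn":[0.0, -0.0, 0.0],"translation":[0.5, -35.9, -7.9],"hand":0.8}
{"turn":[0.0, -0.0, 0.0],"translation":[0.5, -35.8, -8.0],"hand":0.8}
--
{"turn":[0.008, -0.0, 0.029],"translation":[-10.9, -33.8, 3.9],"hand":0.8}
{"turn":[0.008, -0.0, 0.029],"translation":[-11.9, -33.4, 4.2],"hand":0.8}
{"turn":[0.008, -0.0, 0.029],"translation":[-12.9, -33.0, 4.5],"hand":0.8}
{"turn":[0.008, -0.0, 0.029],"translation":[-13.8, -32.6, 4.8],"hand":0.8}
{"turn":[0.007, -0.0, 0.029],"translation":[-14.7, -32.2, 5.0],"hand":0.8}
--
```

Call:
move_arm:
  moves:
    - {"turn": [0, 0, 0], "translation": [-1, -0.3, -26.5], "hand": 0.5}
    - {"turn": [0, 0, 0], "translation": [-1, -0.3, -26.5], "hand": 0.5}
    - {"turn": [0, 0, 0], "translation": [-1, -0.3, -26.5], "hand": 0.6}
    - {"turn": [0, 0, 0], "translation": [-1, -0.3, -26.5], "hand": 0.8}
    - {"turn": [0, 0, 0], "translation": [0.5, -35.8, -7.9], "hand": 0.8}
    - {"turn": [0, 0, 0], "translation": [0.5, -35.8, -7.9], "hand": 0.8}
    - {"turn": [0, 0, 0], "translation": [0.5, -35.8, -7.9], "hand": 0.8}
    - {"turn": [0, 0, 0], "translation": [0.5, -35.8, -7.9], "hand": 0.8}
    - {"turn": [0, 0, 0], "translation": [0.5, -35.8, -7.9], "hand": 0.8}
    - {"turn": [0, 0, 0], "translation": [0.5, -35.8, -7.9], "hand": 0.8}

```text
time_s: 5.45
eef_pos: [462.4, -156.0, 185.5]
ee_rot: [0.131, 0.071, 0.989, -0.009]
force: [0.9, 0.2, 0.6]
grip_width: 0.798
grip_force: 0.0
```

Call:
move_arm:
  moves:
    - {"turn": [0.008, 0, 0.029], "translation": [-10.9, -33.8, 3.9], "hand": 0.8}
    - {"turn": [0.008, 0, 0.029], "translation": [-11.9, -33.4, 4.2], "hand": 0.8}
    - {"turn": [0.008, 0, 0.029], "translation": [-12.9, -33, 4.5], "hand": 0.8}
    - {"turn": [0.008, 0, 0.029], "translation": [-13.8, -32.6, 4.8], "hand": 0.8}
    - {"turn": [0.007, 0, 0.029], "translation": [-14.7, -32.2, 5], "hand": 0.8}
    - {"turn": [0, 0, 0], "translation": [0, 0, 0], "hand": 0.8}
    - {"turn": [0, 0, 0], "translation": [0, 0, 0], "hand": 0.8}

```text
time_s: 6.03
eef_pos: [496.0, -331.1, 179.3]
ee_rot: [0.129, 0.146, 0.981, -0.019]
force: [0.0, 0.7, -0.3]
grip_width: 0.797
grip_force: 0.0
```

Run:
```python
from h import *
p,R=pose(); print(p)
im,W,ok,c=cloud("wrist"); cv2.imwrite("pics/w3.png",im)
for zlo in (5,25):
    m=ok&(W[...,2]>zlo)&(W[...,2]<50)&(abs(W[...,0]-513)<100)&(abs(W[...,1]+338)<60)
    n,l,st,_=cv2.connectedComponentsWithStats(m.astype(np.uint8)); i=1+st[1:,4].argmax(); P=W[l==i]
    print(cv2.minAreaRect(P[:,:2].astype(np.float32)),st[i],np.percentile(P[:,2],[5,50,95]))
# top recheck of marker in chest
im,W,ok,c=cloud("top"); q=np.load("chest.npy"); m=ok&(im.max(2)<75)&(W[...,2]<40)&(W[...,2]>10)&(abs(W[...,0]-525)<90)&(abs(W[...,1]-50)<60)
P=W[m]; print("marker",len(P),P.mean(0) if len(P) else "",cv2.minAreaRect(P[:,:2].astype(np.float32)) if len(P) else ""); cv2.imwrite("pics/t1.png",cv2.resize(im[130:250,180:440],None,fx=3,fy=3))
```

```text
[ 495.97495251 -331.05710055  179.2556906 ]
((515.9336547851562, -342.9454650878906), (37.52861022949219, 138.66552734375), 74.43956756591797) [ 289   87   48  155 6356] [ 7.67468497 33.69751954 38.39838757]
((513.5634765625, -342.029541015625), (28.71052360534668, 130.75450134277344), 74.19155883789062) [ 294   92   38  146 4836] [27.82883468 35.16180808 38.57097975]
marker 403 [522.49392072  46.43045193  16.47137278] ((526.7708129882812, 49.882354736328125), (118.46978759765625, 172.93270874023438), 89.63650512695312)
```

View pics/w3.png

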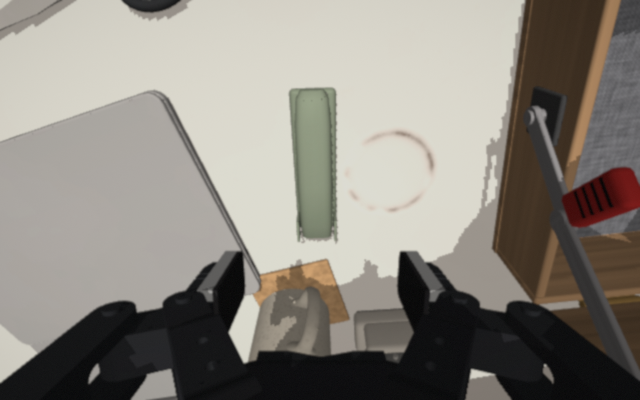

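The stapler shows at (315,165), upright between the fingers. The mug stands behind it at (290,320) on its coaster at (320,290), and the red tab is at (605,198).

Run:
```python
from h import *
d=cloud("wrist"); im,W,ok,c=d
q=np.load("chest.npy"); cc,s=np.cos(q[2]),np.sin(q[2])
loc=lambda P:np.c_[(P[:,:2]-q[:2])@[cc,s],(P[:,:2]-q[:2])@[-s,cc],P[:,2]]
h=cv2.cvtColor(im,cv2.COLOR_BGR2HSV); t=((h[...,0]<8)|(h[...,0]>172))&(h[...,1]>120)&ok; t[:, :500]=0
L=loc(W[t]); print("tab",len(L),L.mean(0),np.percentile(L,[2,98],axis=0))
for (u,v) in((538,115),(565,215),(600,190)): print((u,v),loc(W[v:v+1,u])[0])
m=ok&(W[...,2]>30)&(W[...,2]<110)&(W[...,0]>565)&(W[...,1]<-280)&(W[...,1]>-420); P=W[m]; print("mug",len(P),P.min(0) if len(P) else 0,P.max(0) if len(P) else 0)
im2,W2,ok2,_=cloud("side"); m=ok2&(W2[...,2]>15)&(W2[...,2]<110)&(W2[...,0]>560)&(W2[...,0]<720)&(W2[...,1]<-280)&(W2[...,1]>-430); P=W2[m]; print("mug side",len(P),P.min(0) if len(P) else 0,P.max(0) if len(P) else 0)
S=Rt(-15.7,15); a=np.radians(-15.7); g=np.array([515,-342.5,0])-10*np.array([np.cos(a),np.sin(a),0])
s=plan([(g+[0,0,70],S,4),(g+[0,0,30],S,4)],hand=.8)
```

```text
tab 3018 [  -1.49234361 -172.70435226  129.95179239] [[ -17.75421126 -175.53575929  109.04563641]
 [  20.85255057 -165.21229907  144.14637597]]
(538, 115) [ -25.45321863 -166.38549273   56.01769414]
(565, 215) [  17.79967323 -175.22884127  114.13559009]
(600, 190) [  -8.48147277 -174.95178356  132.42953775]
mug 4128 [ 565.1145806  -419.99036143   30.00166535] [ 733.20822477 -291.79641066   93.00652621]
mug side 235 [ 560.14042632 -427.96411588   15.7897343 ] [ 712.39025432 -328.15684492  106.89457607]
{"turn":[-0.001, 0.0, -0.004],"translation":[4.3, -2.0, 27.3],"hand":0.8}
{"turn":[-0.001, 0.0, -0.005],"translation":[4.3, -2.0, 27.4],"hand":0.8}
{"turn":[-0.001, 0.0, -0.004],"translation":[4.3, -2.0, 27.3],"hand":0.8}
{"turn":[-0.001, 0.0, -0.005],"translation":[4.3, -2.0, 27.4],"hand":0.8}
--
{"turn":[-0.0, 0.0, 0.0],"translation":[2.6, 0.0, 9.7],"hand":0.8}
{"turn":[-0.0, 0.0, 0.0],"translation":[2.6, 0.0, 9.6],"hand":0.8}
{"turn":[-0.0, 0.0, 0.0],"translation":[2.6, 0.0, 9.7],"hand":0.8}
{"turn":[-0.0, 0.0, 0.0],"translation":[2.5, 0.0, 9.6],"hand":0.8}
--
```

Call:
move_arm:
  moves:
    - {"turn": [0, 0, -0.004], "translation": [4.3, -2, 27.3], "hand": 0.8}
    - {"turn": [0, 0, -0.005], "translation": [4.3, -2, 27.4], "hand": 0.8}
    - {"turn": [0, 0, -0.004], "translation": [4.3, -2, 27.3], "hand": 0.8}
    - {"turn": [0, 0, -0.005], "translation": [4.3, -2, 27.4], "hand": 0.8}
    - {"turn": [0, 0, 0], "translation": [2.6, 0, 9.7], "hand": 0.8}
    - {"turn": [0, 0, 0], "translation": [2.6, 0, 9.7], "hand": 0.8}
    - {"turn": [0, 0, 0], "translation": [2.6, 0, 9.7], "hand": 0.8}
    - {"turn": [0, 0, 0], "translation": [2.6, 0, 9.7], "hand": 0.8}

```text
time_s: 6.9
eef_pos: [505.7, -341.4, 30.2]
ee_rot: [0.13, 0.136, 0.982, -0.021]
force: [-0.8, -0.8, 0.4]
grip_width: 0.797
grip_force: 0.0
```

Call:
move_arm:
  moves:
    - {"turn": [0, 0, 0], "translation": [0, 0, 0], "hand": 0}
    - {"turn": [0, 0, 0], "translation": [0, 0, 0], "hand": 0}
    - {"turn": [0, 0, 0], "translation": [0, 0, 0], "hand": 0}
    - {"turn": [0, 0, 0], "translation": [0, 0, 0], "hand": 0}
    - {"turn": [0, 0, 0], "translation": [0, 0, 0], "hand": 0}
  grip_force: 60

```text
time_s: 7.32
eef_pos: [505.6, -341.7, 30.8]
ee_rot: [0.13, 0.136, 0.982, -0.021]
force: [-0.8, 0.4, 6.0]
grip_width: 0.319
grip_force: 59.9
```

Run:
```python
from h import *
p,R=pose(); print(p,sense()["grip_width"],sense()["grip_force"],sense()["force"])
C=Rt(-8.4,15);S=Rt(-15.7,15)
s=plan([(p+[-10,0,60],S,3),((450,-280,190),S,4),(W_(-80,-150,215),C,5),(W_(-60,-45,170),C,4),(W_(-48,-45,80),C,5),(W_(-48,-45,48),C,4)],hand=0)
```

```text
[ 505.62479969 -341.70423683   30.84123617] 0.3185065641438714 59.921630620228825 [-0.81386331  0.41133323  5.96347713]
{"turn":[-0.002, 0.001, -0.0],"translation":[-2.1, -1.0, -20.1],"hand":0}
{"turn":[-0.002, 0.001, -0.0],"translation":[-2.1, -1.0, -20.2],"hand":0}
{"turn":[-0.002, 0.0, -0.001],"translation":[-2.1, -0.9, -20.1],"hand":0}
--
{"turn":[0.0, 0.0, 0.0],"translation":[8.2, 11.8, -27.9],"hand":0}
{"turn":[0.0, 0.0, 0.0],"translation":[8.2, 11.8, -27.9],"hand":0}
{"turn":[0.0, 0.0, 0.0],"translation":[8.2, 11.7, -27.8],"hand":0}
{"turn":[0.0, 0.0, 0.0],"translation":[8.2, 11.8, -27.9],"hand":0}
--
{"turn":[-0.007, 0.0, -0.025],"translation":[4.9, 24.6, -6.5],"hand":0}
{"turn":[-0.006, 0.0, -0.024],"translation":[4.3, 24.8, -6.3],"hand":0}
{"turn":[-0.007, 0.0, -0.025],"translation":[3.6, 24.9, -6.1],"hand":0}
{"turn":[-0.006, 0.0, -0.024],"translation":[3.0, 25.0, -6.0],"hand":0}
{"turn":[-0.007, 0.0, -0.025],"translation":[2.5, 25.1, -5.8],"hand":0}
--
{"turn":[0.0, 0.0, 0.0],"translation":[-1.9, 26.2, 12.2],"hand":0}
{"turn":[0.0, 0.0, 0.0],"translation":[-2.0, 26.3, 12.2],"hand":0}
{"turn":[0.0, 0.0, 0.0],"translation":[-1.9, 26.2, 12.1],"hand":0}
{"turn":[0.0, 0.0, 0.0],"translation":[-2.0, 26.3, 12.2],"hand":0}
--
{"turn":[0.0, 0.0, 0.0],"translation":[2.4, -0.0, 18.0],"hand":0}
{"turn":[0.0, 0.0, 0.0],"translation":[2.3, -0.0, 18.0],"hand":0}
{"turn":[0.0, 0.0, 0.0],"translation":[2.4, -0.0, 18.0],"hand":0}
{"turn":[0.0, 0.0, 0.0],"translation":[2.3, -0.0, 18.0],"hand":0}
{"turn":[0.0, 0.0, 0.0],"translation":[2.4, -0.1, 18.0],"hand":0}
--
{"turn":[0.0, 0.0, 0.0],"translation":[2.1, 0.0, 7.7],"hand":0}
{"turn":[0.0, 0.0, 0.0],"translation":[2.0, 0.0, 7.7],"hand":0}
{"turn":[0.0, 0.0, 0.0],"translation":[2.1, 0.0, 7.8],"hand":0}
{"turn":[0.0, 0.0, 0.0],"translation":[2.0, 0.0, 7.7],"hand":0}
--
```

Call:
move_arm:
  moves:
    - {"turn": [0, 0, 0], "translation": [-2.1, -1, -20.1], "hand": 0}
    - {"turn": [0, 0, 0], "translation": [-2.1, -1, -20.2], "hand": 0}
    - {"turn": [0, 0, 0], "translation": [-2.1, -1, -20.1], "hand": 0}
    - {"turn": [0, 0, 0], "translation": [8.2, 11.8, -27.9], "hand": 0}
    - {"turn": [0, 0, 0], "translation": [8.2, 11.8, -27.9], "hand": 0}
    - {"turn": [0, 0, 0], "translation": [8.2, 11.8, -27.9], "hand": 0}
    - {"turn": [0, 0, 0], "translation": [8.2, 11.8, -27.9], "hand": 0}
    - {"turn": [-0.007, 0, -0.025], "translation": [4.9, 24.6, -6.5], "hand": 0}
    - {"turn": [-0.006, 0, -0.024], "translation": [4.3, 24.8, -6.3], "hand": 0}
    - {"turn": [-0.007, 0, -0.025], "translation": [3.6, 24.9, -6.1], "hand": 0}

```text
time_s: 8.15
eef_pos: [451.2, -201.5, 203.9]
ee_rot: [0.13, 0.098, 0.987, -0.015]
force: [0.8, -0.5, -1.2]
grip_width: 0.319
grip_force: 59.9
```

Call:
move_arm:
  moves:
    - {"turn": [-0.006, 0, -0.024], "translation": [3, 25, -6], "hand": 0}
    - {"turn": [-0.007, 0, -0.025], "translation": [2.5, 25.1, -5.8], "hand": 0}
    - {"turn": [0, 0, 0], "translation": [-1.9, 26.2, 12.2], "hand": 0}
    - {"turn": [0, 0, 0], "translation": [-1.9, 26.2, 12.2], "hand": 0}
    - {"turn": [0, 0, 0], "translation": [-1.9, 26.2, 12.2], "hand": 0}
    - {"turn": [0, 0, 0], "translation": [-1.9, 26.2, 12.2], "hand": 0}
    - {"turn": [0, 0, 0], "translation": [2.4, 0, 18], "hand": 0}
    - {"turn": [0, 0, 0], "translation": [2.4, 0, 18], "hand": 0}

```text
time_s: 8.82
eef_pos: [492.8, -50.6, 131.1]
ee_rot: [0.13, 0.072, 0.989, -0.012]
force: [0.8, -0.7, -3.0]
grip_width: 0.321
grip_force: 59.9
```

Run:
```python
from h import *
p,R=pose(); print(p,sense()["grip_width"]); print(Ro.from_matrix(R.T@Rt(-8.4,15)).as_rotvec())
im,W,ok,c=cloud("wrist"); cv2.imwrite("pics/w4.png",im)
plan([(W_(-46,-45,70),Rt(-8.4,15),4),(W_(-46,-45,41),Rt(-8.4,15),4)],hand=0)
```

```text
[492.81356729 -50.64311071 131.1314441 ] 0.3209185771376771
[-0.00402016  0.00068831  0.0017464 ]
{"turn":[-0.001, -0.001, 0.0],"translation":[1.1, -0.4, 14.6],"hand":0}
{"turn":[-0.001, -0.001, 0.0],"translation":[1.1, -0.4, 14.6],"hand":0}
{"turn":[-0.001, -0.002, 0.0],"translation":[1.1, -0.4, 14.6],"hand":0}
{"turn":[-0.0, -0.001, 0.0],"translation":[1.2, -0.4, 14.7],"hand":0}
--
{"turn":[-0.0, -0.0, 0.0],"translation":[1.9, 0.0, 7.0],"hand":0}
{"turn":[-0.0, -0.0, 0.0],"translation":[1.9, 0.0, 7.0],"hand":0}
{"turn":[-0.0, -0.0, 0.0],"translation":[1.9, 0.0, 7.0],"hand":0}
{"turn":[-0.0, -0.0, 0.0],"translation":[1.8, 0.0, 7.0],"hand":0}
--
```

View pics/w4.png

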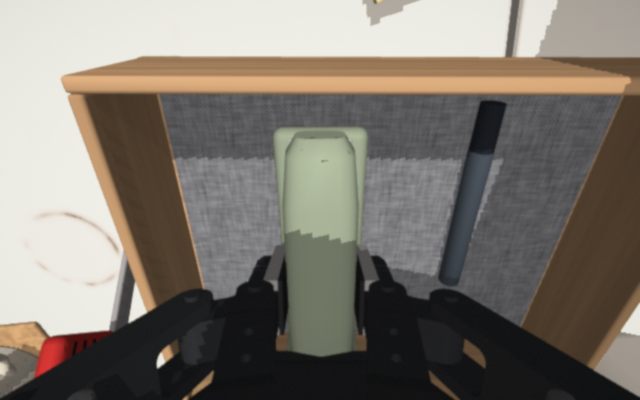

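The view shows the stapler gripped straight at (320,230) inside the walls, and the marker lying in the chest from (490,105) to (450,280). Lowering now.

Call:
move_arm:
  moves:
    - {"turn": [0, 0, 0], "translation": [1, -0.4, 14.6], "hand": 0}
    - {"turn": [0, 0, 0], "translation": [1, -0.4, 14.6], "hand": 0}
    - {"turn": [0, 0, 0], "translation": [1, -0.4, 14.6], "hand": 0}
    - {"turn": [0, 0, 0], "translation": [1, -0.4, 14.6], "hand": 0}
    - {"turn": [0, 0, 0], "translation": [1.9, 0, 7], "hand": 0}
    - {"turn": [0, 0, 0], "translation": [1.9, 0, 7], "hand": 0}
    - {"turn": [0, 0, 0], "translation": [1.9, 0, 7], "hand": 0}
    - {"turn": [0, 0, 0], "translation": [1.9, 0, 7], "hand": 0}
    - {"turn": [0, 0, 0], "translation": [0, 0, 0], "hand": 0}
    - {"turn": [0, 0, 0], "translation": [0, 0, 0], "hand": 0}

```text
time_s: 9.7
eef_pos: [503.2, -55.7, 45.0]
ee_rot: [0.13, 0.073, 0.989, -0.012]
force: [1.1, 0.5, -1.5]
grip_width: 0.316
grip_force: 59.9
```

Call:
move_arm:
  moves:
    - {"turn": [0, 0, 0], "translation": [0.7, 0, 2.5], "hand": 0}
    - {"turn": [0, 0, 0], "translation": [0.7, 0, 2.5], "hand": 0}
    - {"turn": [0, 0, 0], "translation": [0, 0, 0], "hand": 0}
    - {"turn": [0, 0, 0], "translation": [0, 0, 0], "hand": 0}

```text
time_s: 10.03
eef_pos: [503.2, -55.7, 39.8]
ee_rot: [0.13, 0.073, 0.989, -0.012]
force: [-0.1, -0.2, -1.1]
grip_width: 0.322
grip_force: 59.9
```

Call:
move_arm:
  moves:
    - {"turn": [0, 0, 0], "translation": [0.2, 0, 0.7], "hand": 0.35}
    - {"turn": [0, 0, 0], "translation": [0, 0, 0], "hand": 0.4}
    - {"turn": [0, 0, 0], "translation": [0, 0, 0], "hand": 0.6}
    - {"turn": [0, 0, 0], "translation": [0, 0, 0], "hand": 0.7}
    - {"turn": [0, 0, 0], "translation": [0, 0, 0], "hand": 0.7}
    - {"turn": [0, 0, 0], "translation": [0, 0, 0], "hand": 0.7}

```text
time_s: 10.53
eef_pos: [503.2, -55.7, 39.1]
ee_rot: [0.13, 0.073, 0.989, -0.012]
force: [0.5, -0.6, -0.2]
grip_width: 0.698
grip_force: 0.0
```

Run:
```python
from h import *
p,R=pose(); print(p)
C=Rt(-8.4,15);D=Rt(-8.4,30)
# retreat up, then out front-right of chest, approach tab along tool axis
t=W_(0,-169.5,127); z=D[:,2]
s=plan([(p-90*C[:,2],C,4),(t-130*z+[0,0,25],D)],hand=.5)
```

```text
[503.24908303 -55.71010141  39.14264467]
{"turn":[-0.001, -0.0, -0.0],"translation":[0.0, -0.1, -22.5],"hand":0.5}
{"turn":[-0.001, -0.0, -0.0],"translation":[0.0, -0.1, -22.5],"hand":0.5}
{"turn":[-0.001, -0.0, -0.0],"translation":[0.0, -0.0, -22.5],"hand":0.5}
{"turn":[-0.002, -0.0, -0.001],"translation":[0.0, -0.1, -22.5],"hand":0.5}
--
{"turn":[0.0, -0.052, 0.0],"translation":[-7.6, -24.6, -26.7],"hand":0.5}
{"turn":[0.0, -0.052, 0.0],"translation":[-9.0, -24.6, -26.2],"hand":0.5}
{"turn":[0.0, -0.053, 0.0],"translation":[-10.3, -24.6, -25.7],"hand":0.5}
{"turn":[0.0, -0.052, 0.0],"translation":[-11.7, -24.6, -25.1],"hand":0.5}
{"turn":[0.0, -0.053, 0.0],"translation":[-13.0, -24.7, -24.5],"hand":0.5}
--
```

Call:
move_arm:
  moves:
    - {"turn": [0, 0, 0], "translation": [0, 0, -22.5], "hand": 0.7}
    - {"turn": [0, 0, 0], "translation": [0, 0, -22.5], "hand": 0.7}
    - {"turn": [0, 0, 0], "translation": [0, 0, -22.5], "hand": 0.7}
    - {"turn": [0, 0, 0], "translation": [0, 0, -22.5], "hand": 0.7}
    - {"turn": [0, -0.052, 0], "translation": [-7.6, -24.6, -26.7], "hand": 0.5}
    - {"turn": [0, -0.052, 0], "translation": [-9, -24.6, -26.2], "hand": 0.5}
    - {"turn": [0, -0.053, 0], "translation": [-10.3, -24.6, -25.7], "hand": 0.5}
    - {"turn": [0, -0.052, 0], "translation": [-11.7, -24.6, -25.1], "hand": 0.5}
    - {"turn": [0, -0.053, 0], "translation": [-13, -24.6, -24.5], "hand": 0.5}
    - {"turn": [0, 0, 0], "translation": [0, 0, 0], "hand": 0.5}

```text
time_s: 11.37
eef_pos: [464.6, -177.4, 270.1]
ee_rot: [0.262, 0.072, 0.962, -0.025]
force: [-0.0, 0.1, 1.2]
grip_width: 0.498
grip_force: 0.0
```

```bash
cat > tab.py <<'E'
from h import *
q=np.load("chest.npy"); cc,s=np.cos(q[2]),np.sin(q[2])
loc=lambda P:np.c_[(P[:,:2]-q[:2])@[cc,s],(P[:,:2]-q[:2])@[-s,cc],P[:,2]]
def tab(n="wrist"):
    p,R=pose(); im,W,ok,c=cloud(n); h=cv2.cvtColor(im,cv2.COLOR_BGR2HSV)
    L=loc(W.reshape(-1,3)).reshape(W.shape); t=((h[...,0]<8)|(h[...,0]>172))&(h[...,1]>120)&ok&(abs(L[...,1]+170)<25)&(abs(L[...,0])<70)&(L[...,2]>80)
    T=L[t]; print("tab",len(T),T.mean(0).round(1),np.percentile(T,[2,98],axis=0).round(1)) 
    return im,L,ok
E
python3 - <<'E'
from tab import *
p,R=pose(); print(p,Ro.from_matrix(R.T@Rt(-8.4,30)).as_rotvec()); im,L,ok=tab(); cv2.imwrite("pics/w5.png",im)
im2,W,o,c=cloud("top"); cv2.imwrite("pics/t2.png",cv2.resize(im2[140:250,270:400],None,fx=5,fy=5))
E
```

```text
[ 464.63100548 -177.3897433   270.11485486] [-0.01110215  0.00974614 -0.00046386]
tab 379 [  -9.7 -168.3  137.6] [[ -18.5 -173.6  126.3]
 [  15.1 -163.   144.4]]
```

View pics/w5.png

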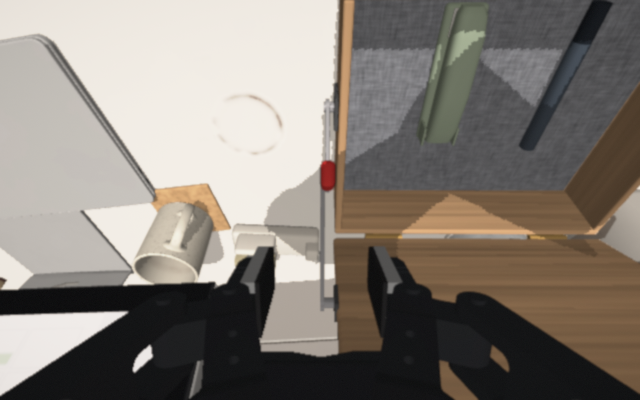

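The view shows the stapler at (455,75) and the marker at (565,75) lying in the chest. The tab is at (328,175), in line with the gap between the fingers.

Run:
```python
from tab import *
D=Rt(-8.44,30); z=D[:,2]; t=W_(-5,-168.5,131)
s=plan([(t-50*z,D,4),(t,D,4)],hand=.5)
# arc: rotate about pivot by ang (strap towards front), tool turning half as much
piv=W_(-25,-170,50); ax=np.array([np.sin(.1473),np.cos(.1473),0]) # chest y
w=[]
for k in range(1,9):
    a=-0.07*k; p2=piv+Ro.from_rotvec(a*ax).apply(t-piv); R2=Ro.from_rotvec(.6*a*ax).as_matrix()@D; w.append((p2,R2,1))
print("ARC"); s=plan(w,start=(t,D),hand=0); print(loc(s[0][None]))
```

```text
{"turn":[-0.001, 0.0, -0.0],"translation":[3.7, 0.3, 24.2],"hand":0.5}
{"turn":[-0.002, 0.0, -0.0],"translation":[3.7, 0.3, 24.2],"hand":0.5}
{"turn":[-0.001, 0.0, -0.0],"translation":[3.7, 0.2, 24.2],"hand":0.5}
{"turn":[-0.002, 0.001, -0.001],"translation":[3.8, 0.2, 24.1],"hand":0.5}
--
{"turn":[0.0, -0.0, 0.0],"translation":[-0.0, -0.0, 12.5],"hand":0.5}
{"turn":[0.0, -0.0, 0.0],"translation":[-0.0, -0.0, 12.5],"hand":0.5}
{"turn":[0.0, -0.0, 0.0],"translation":[-0.0, -0.0, 12.5],"hand":0.5}
{"turn":[0.0, -0.0, 0.0],"translation":[-0.0, -0.0, 12.5],"hand":0.5}
--
ARC
{"turn":[-0.0, -0.042, 0.0],"translation":[4.3, -0.0, -3.9],"hand":0}
--
{"turn":[-0.0, -0.042, 0.0],"translation":[4.5, -0.0, -3.8],"hand":0}
--
{"turn":[-0.0, -0.042, 0.0],"translation":[4.6, -0.0, -3.6],"hand":0}
--
{"turn":[-0.0, -0.042, 0.0],"translation":[4.6, -0.0, -3.5],"hand":0}
--
{"turn":[-0.0, -0.042, 0.0],"translation":[4.8, -0.0, -3.4],"hand":0}
--
{"turn":[-0.0, -0.042, 0.0],"translation":[4.8, -0.0, -3.3],"hand":0}
--
{"turn":[-0.0, -0.042, 0.0],"translation":[5.0, -0.0, -3.1],"hand":0}
--
{"turn":[-0.0, -0.042, 0.0],"translation":[5.0, -0.0, -3.0],"hand":0}
--
[[ -51.11083492 -168.49846866  129.27025085]]
```

Call:
move_arm:
  moves:
    - {"turn": [0, 0, 0], "translation": [3.7, 0.3, 24.2], "hand": 0.5}
    - {"turn": [0, 0, 0], "translation": [3.7, 0.3, 24.2], "hand": 0.5}
    - {"turn": [0, 0, 0], "translation": [3.7, 0.2, 24.2], "hand": 0.5}
    - {"turn": [0, 0, 0], "translation": [3.7, 0.2, 24.2], "hand": 0.5}
    - {"turn": [0, 0, 0], "translation": [0, 0, 12.5], "hand": 0.5}
    - {"turn": [0, 0, 0], "translation": [0, 0, 12.5], "hand": 0.5}
    - {"turn": [0, 0, 0], "translation": [0, 0, 12.5], "hand": 0.5}
    - {"turn": [0, 0, 0], "translation": [0, 0, 12.5], "hand": 0.5}
    - {"turn": [0, 0, 0], "translation": [0, 0, 0], "hand": 0.5}
    - {"turn": [0, 0, 0], "translation": [0, 0, 0], "hand": 0.5}

```text
time_s: 12.3
eef_pos: [524.1, -180.5, 129.3]
ee_rot: [0.257, 0.071, 0.964, -0.02]
force: [-0.3, -0.6, 0.2]
grip_width: 0.498
grip_force: 0.0
```

Call:
move_arm:
  moves:
    - {"turn": [0, 0, 0], "translation": [0, 0, 0], "hand": 0}
    - {"turn": [0, 0, 0], "translation": [0, 0, 0], "hand": 0}
    - {"turn": [0, 0, 0], "translation": [0, 0, 0], "hand": 0}
    - {"turn": [0, 0, 0], "translation": [0, 0, 0], "hand": 0}
    - {"turn": [0, 0, 0], "translation": [0, 0, 0], "hand": 0}
  grip_force: 30

```text
time_s: 12.72
eef_pos: [524.3, -182.3, 131.2]
ee_rot: [0.258, 0.071, 0.963, -0.022]
force: [-5.7, -2.6, 3.4]
grip_width: 0.134
grip_force: 35.5
```

```bash
python3 -c "
from tab import *
p,R=pose();print(loc(p[None]),sense()['grip_width'],Ro.from_matrix(R.T@Rt(-8.44,30)).as_rotvec()); im,L,ok=tab(); tab('top')"
```

```text
[[  -4.72764898 -168.4780359   131.16356178]] 0.13361223460751356 [-0.00523577  0.00083209  0.00078286]
tab 1810 [ -12.2 -168.3  135.5] [[ -18.7 -174.   113.7]
 [  -1.3 -162.7  144.2]]
tab 31 [-1.000e-01 -1.687e+02  1.398e+02] [[ -26.1 -175.7  108.4]
 [  25.  -159.7  210. ]]
```

Gripped (0.134 × 85 ≈ 11.4 mm, against 12 expected). Lifting along the arc.

Call:
move_arm:
  moves:
    - {"turn": [0, -0.042, 0], "translation": [4.3, 0, -3.9], "hand": 0}
    - {"turn": [0, -0.042, 0], "translation": [4.5, 0, -3.8], "hand": 0}
    - {"turn": [0, -0.042, 0], "translation": [4.6, 0, -3.6], "hand": 0}
    - {"turn": [0, -0.042, 0], "translation": [4.6, 0, -3.5], "hand": 0}

```text
time_s: 13.15
eef_pos: [507.1, -178.3, 144.4]
ee_rot: [0.322, 0.082, 0.943, -0.033]
force: [-6.5, -51.9, -37.4]
grip_width: 0.134
grip_force: 31.6
```

Call:
move_arm:
  moves:
    - {"turn": [0, -0.042, 0], "translation": [4.8, 0, -3.4], "hand": 0}
    - {"turn": [0, -0.042, 0], "translation": [4.8, 0, -3.3], "hand": 0}
    - {"turn": [0, -0.042, 0], "translation": [5, 0, -3.1], "hand": 0}
    - {"turn": [0, 0, 0], "translation": [0, 0, 0], "hand": 0}
    - {"turn": [0, 0, 0], "translation": [0, 0, 0], "hand": 0}

```text
time_s: 13.57
eef_pos: [510.4, -159.7, 180.8]
ee_rot: [0.357, 0.083, 0.93, -0.038]
force: [-0.5, -0.9, 0.0]
grip_width: -0.002
grip_force: 0.0
```

```bash
cat >> tab.py <<'E'
def lid():
    im,W,ok,c=cloud("top"); L=loc(W.reshape(-1,3)).reshape(W.shape)
    m=ok&(abs(L[...,1]-75)<65)&(L[...,2]>115)&(L[...,0]<125)&(L[...,0]>-140)
    T=L[m]
    if len(T)<50: print("few"); return
    a=np.degrees(np.arctan2(T[:,2]-84,130-T[:,0])); r=np.hypot(T[:,2]-84,130-T[:,0])
    k=(r>120)&(r<268); print("lid elev+~3deg",np.median(a[k]),k.sum())
E
python3 -c "
from tab import *
p,R=pose();print(loc(p[None])); im,L,ok=tab(); tab('top'); lid()
d=np.load('top0.npz'); W=d['W']; L=loc(W.reshape(-1,3)).reshape(W.shape); T=L[d['ok']&(abs(L[...,1]-75)<65)&(L[...,2]>115)&(L[...,0]<125)&(L[...,0]>-140)]
a=np.degrees(np.arctan2(T[:,2]-84,130-T[:,0])); print('lid0',np.median(a))
c,_,_,_=cloud('top'); cv2.imwrite('pics/t3.png',cv2.resize(c[140:250,270:400],None,fx=5,fy=5))
"
```

```text
[[ -21.76088676 -148.23413511  180.76981689]]
tab 1449 [ -30.4 -166.7  136.5] [[ -39.8 -173.   122.6]
 [  -1.2 -162.2  145.6]]
tab 18 [  -9.8 -167.6  147. ] [[ -29.8 -172.8  121.6]
 [   7.1 -160.6  203.6]]
lid elev+~3deg 68.6318802547664 480
lid0 69.41806349225187
```

```bash
python3 -c "
from tab import *
s=sense();print(s['joints'].round(3),s['force'],pose()[1].round(2), Rt(-8.44,30).round(2))
im,_,_,_=cloud('wrist'); a=cv2.resize(im,None,fx=.6,fy=.6); c,_,_,_=cloud('side'); b=cv2.resize(c[130:260,240:420],(384,240)); cv2.imwrite('pics/m1.png',np.vstack([a,b]))
"
```

```text
[-0.662  0.168  2.076  0.968  0.376 -2.88 ] [ 0.59570944 -0.71895334 -0.00607778] [[-0.73  0.18  0.66]
 [ 0.13  0.98 -0.13]
 [-0.67 -0.01 -0.74]] [[-0.86  0.15  0.49]
 [ 0.13  0.99 -0.07]
 [-0.5   0.   -0.87]]
```

View pics/m1.png

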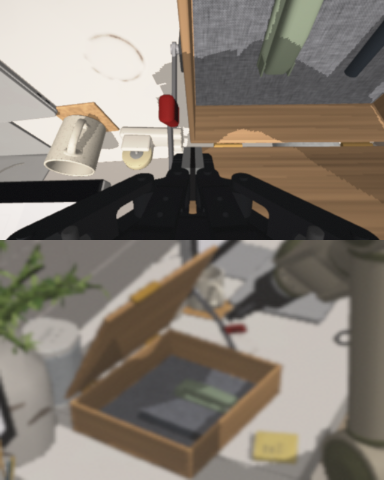

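The wrist part of the picture shows the shut fingers beyond the tab, which is at (168,108) and partly lifted. The side part shows the lid still up and the tab at (235,328). Joint 6 hit its range, so I'll back off, flip the hand half a turn and regrip with less lean.

```bash
python3 -c "
from tab import *
p,R=pose(); D=Rt(-8.44,20); M=D@Ro.from_rotvec([0,0,.7]).as_matrix()
s=plan([(p-45*R[:,2],R,2),(W_(-70,-168,240),D,4),(W_(-70,-168,240),M,6)],hand=.5)
"
```

```text
{"turn":[0.0, 0.0, 0.0],"translation":[-0.0, 0.0, -22.5],"hand":0.5}
{"turn":[0.0, 0.0, 0.0],"translation":[-0.0, 0.0, -22.5],"hand":0.5}
--
{"turn":[-0.007, 0.096, -0.006],"translation":[-1.2, -5.5, -7.8],"hand":0.5}
{"turn":[-0.007, 0.096, -0.006],"translation":[-0.4, -5.4, -7.9],"hand":0.5}
{"turn":[-0.006, 0.096, -0.006],"translation":[0.4, -5.4, -8.0],"hand":0.5}
{"turn":[-0.007, 0.096, -0.007],"translation":[1.3, -5.3, -7.9],"hand":0.5}
--
{"turn":[0.0, -0.0, 0.117],"translation":[-0.0, 0.0, 0.0],"hand":0.5}
{"turn":[0.0, -0.0, 0.117],"translation":[-0.0, 0.0, 0.0],"hand":0.5}
{"turn":[0.0, -0.0, 0.117],"translation":[-0.0, 0.0, 0.0],"hand":0.5}
{"turn":[0.0, -0.0, 0.116],"translation":[-0.0, 0.0, 0.0],"hand":0.5}
{"turn":[0.0, -0.0, 0.117],"translation":[-0.0, 0.0, 0.0],"hand":0.5}
{"turn":[0.0, -0.0, 0.116],"translation":[-0.0, 0.0, 0.0],"hand":0.5}
--
```

Call:
move_arm:
  moves:
    - {"turn": [0, 0, 0], "translation": [0, 0, -22.5], "hand": 0}
    - {"turn": [0, 0, 0], "translation": [0, 0, -22.5], "hand": 0}
    - {"turn": [-0.007, 0.096, -0.006], "translation": [-1.2, -5.5, -7.8], "hand": 0.3}
    - {"turn": [-0.007, 0.096, -0.006], "translation": [-0.4, -5.4, -7.9], "hand": 0.5}
    - {"turn": [-0.006, 0.096, -0.006], "translation": [0.4, -5.4, -8], "hand": 0.5}
    - {"turn": [-0.007, 0.096, -0.007], "translation": [1.3, -5.3, -7.9], "hand": 0.5}
    - {"turn": [0, 0, 0.117], "translation": [0, 0, 0], "hand": 0.5}
    - {"turn": [0, 0, 0.117], "translation": [0, 0, 0], "hand": 0.5}
    - {"turn": [0, 0, 0.117], "translation": [0, 0, 0], "hand": 0.5}

```text
time_s: 14.62
eef_pos: [461.4, -170.3, 238.2]
ee_rot: [0.185, 0.244, 0.952, 0.02]
force: [0.1, -0.2, -0.1]
grip_width: 0.5
grip_force: 0.0
```

```bash
python3 -c "
from tab import *
p,R=pose(); print(sense()['joints'].round(3),loc(p[None]),R.round(2))
plan([(W_(-70,-168,240),Rt(-8.44,20,True))],hand=.5)
"
```

```text
[-0.688  0.079  1.864  0.248  0.889 -1.883] [[ -68.64820484 -165.8476604   238.23101482]] [[-0.81  0.46  0.36]
 [ 0.47  0.88 -0.05]
 [-0.34  0.13 -0.93]]
{"turn":[0.002, -0.0, 0.116],"translation":[-0.0, -0.1, -0.1],"hand":0.5}
{"turn":[0.001, -0.0, 0.116],"translation":[-0.0, -0.1, -0.1],"hand":0.5}
{"turn":[0.001, -0.0, 0.116],"translation":[-0.0, -0.1, -0.1],"hand":0.5}
{"turn":[0.001, -0.0, 0.116],"translation":[-0.0, -0.1, -0.1],"hand":0.5}
{"turn":[0.001, -0.0, 0.116],"translation":[-0.1, -0.1, -0.1],"hand":0.5}
{"turn":[0.001, -0.001, 0.116],"translation":[-0.1, -0.1, -0.1],"hand":0.5}
{"turn":[0.001, -0.001, 0.116],"translation":[-0.1, -0.1, -0.1],"hand":0.5}
{"turn":[0.001, -0.001, 0.116],"translation":[-0.1, -0.1, -0.1],"hand":0.5}
{"turn":[0.002, -0.001, 0.116],"translation":[-0.1, -0.0, -0.1],"hand":0.5}
{"turn":[0.002, -0.001, 0.116],"translation":[-0.1, -0.0, -0.1],"hand":0.5}
{"turn":[0.002, -0.0, 0.116],"translation":[-0.1, -0.0, -0.1],"hand":0.5}
{"turn":[0.001, -0.0, 0.116],"translation":[-0.1, -0.0, -0.1],"hand":0.5}
{"turn":[0.002, -0.001, 0.116],"translation":[-0.1, -0.0, -0.1],"hand":0.5}
{"turn":[0.001, -0.0, 0.116],"translation":[-0.1, -0.0, -0.1],"hand":0.5}
{"turn":[0.002, -0.001, 0.116],"translation":[-0.1, -0.0, -0.1],"hand":0.5}
{"turn":[0.001, -0.0, 0.116],"translation":[-0.1, 0.0, -0.1],"hand":0.5}
{"turn":[0.002, -0.001, 0.116],"translation":[-0.1, 0.0, -0.1],"hand":0.5}
{"turn":[0.001, -0.0, 0.116],"translation":[-0.1, 0.0, -0.1],"hand":0.5}
{"turn":[0.002, -0.001, 0.116],"translation":[-0.0, 0.0, -0.1],"hand":0.5}
{"turn":[0.001, -0.0, 0.116],"translation":[-0.1, 0.0, -0.0],"hand":0.5}
{"turn":[0.002, -0.001, 0.117],"translation":[-0.0, 0.1, -0.1],"hand":0.5}
{"turn":[0.001, -0.0, 0.116],"translation":[-0.0, 0.1, -0.0],"hand":0.5}
{"turn":[0.002, -0.001, 0.117],"translation":[-0.1, 0.0, -0.1],"hand":0.5}
{"turn":[0.001, -0.0, 0.116],"translation":[-0.0, 0.1, -0.0],"hand":0.5}
--
```

Call:
move_arm:
  moves:
    - {"turn": [0, 0, 0.116], "translation": [0, 0, 0], "hand": 0.5}
    - {"turn": [0, 0, 0.116], "translation": [0, 0, 0], "hand": 0.5}
    - {"turn": [0, 0, 0.116], "translation": [0, 0, 0], "hand": 0.5}
    - {"turn": [0, 0, 0.116], "translation": [0, 0, 0], "hand": 0.5}
    - {"turn": [0, 0, 0.116], "translation": [0, 0, 0], "hand": 0.5}
    - {"turn": [0, 0, 0.116], "translation": [0, 0, 0], "hand": 0.5}
    - {"turn": [0, 0, 0.116], "translation": [0, 0, 0], "hand": 0.5}
    - {"turn": [0, 0, 0.116], "translation": [0, 0, 0], "hand": 0.5}
    - {"turn": [0, 0, 0.116], "translation": [0, 0, 0], "hand": 0.5}
    - {"turn": [0, 0, 0.116], "translation": [0, 0, 0], "hand": 0.5}

```text
time_s: 15.45
eef_pos: [461.3, -170.2, 238.2]
ee_rot: [0.144, 0.726, 0.662, 0.119]
force: [0.9, -0.0, -0.0]
grip_width: 0.501
grip_force: 0.0
```

Call:
move_arm:
  moves:
    - {"turn": [0, 0, 0.116], "translation": [0, 0, 0], "hand": 0.5}
    - {"turn": [0, 0, 0.116], "translation": [0, 0, 0], "hand": 0.5}
    - {"turn": [0, 0, 0.116], "translation": [0, 0, 0], "hand": 0.5}
    - {"turn": [0, 0, 0.116], "translation": [0, 0, 0], "hand": 0.5}
    - {"turn": [0, 0, 0.116], "translation": [0, 0, 0], "hand": 0.5}
    - {"turn": [0, 0, 0.116], "translation": [0, 0, 0], "hand": 0.5}
    - {"turn": [0, 0, 0.116], "translation": [0, 0, 0], "hand": 0.5}
    - {"turn": [0, 0, 0.116], "translation": [0, 0, 0], "hand": 0.5}
    - {"turn": [0, 0, 0.116], "translation": [0, 0, 0], "hand": 0.5}
    - {"turn": [0, 0, 0.116], "translation": [0, 0, 0], "hand": 0.5}

```text
time_s: 16.28
eef_pos: [461.3, -170.2, 238.1]
ee_rot: [0.055, 0.97, 0.156, 0.178]
force: [-0.5, -0.2, 0.4]
grip_width: 0.501
grip_force: 0.0
```

Call:
move_arm:
  moves:
    - {"turn": [0.01, 0, 0.116], "translation": [0, 0, 0], "hand": 0.5}
    - {"turn": [0.01, 0, 0.116], "translation": [0, 0, 0], "hand": 0.5}
    - {"turn": [0.01, 0, 0.116], "translation": [0, 0, 0], "hand": 0.5}
    - {"turn": [0, 0, 0.116], "translation": [0, 0, 0], "hand": 0.5}
    - {"turn": [0, 0, 0], "translation": [0, 0, 0], "hand": 0.5}

```text
time_s: 16.7
eef_pos: [461.3, -170.3, 238.2]
ee_rot: [-0.001, 0.981, -0.068, 0.183]
force: [-0.5, 0.1, -0.3]
grip_width: 0.5
grip_force: 0.0
```

```bash
python3 -c "
from tab import *
p,R=pose(); print(sense()['joints'].round(3),loc(p[None]))
for n in('wrist','top','side'): im,_,_=tab(n); n=='wrist' and cv2.imwrite('pics/w6.png',im)
D=Rt(-8.44,20,True); z=D[:,2]; t=W_(-23,-168.5,133)
plan([(t-45*z,D,4),(t,D,4)],hand=.5)
"
```

```text
[-0.7    0.086  1.854  0.273  0.92   0.873] [[ -68.78414989 -165.8788664   238.15173803]]
tab 884 [ -17.8 -168.2  137.8] [[ -38.  -173.4  127.5]
 [   5.7 -162.8  146.1]]
tab 41 [ -17.6 -168.2  132.8] [[ -37.9 -173.6  113. ]
 [   5.2 -163.9  144.4]]
tab 22 [ -18.4 -165.   133.5] [[-3.630e+01 -1.694e+02  1.204e+02]
 [-1.000e-01 -1.605e+02  1.469e+02]]
{"turn":[-0.008, -0.004, 0.003],"translation":[1.4, 1.2, 17.4],"hand":0.5}
{"turn":[-0.008, -0.005, 0.003],"translation":[1.5, 1.1, 17.4],"hand":0.5}
{"turn":[-0.007, -0.004, 0.003],"translation":[1.6, 1.0, 17.4],"hand":0.5}
{"turn":[-0.008, -0.005, 0.003],"translation":[1.7, 0.8, 17.4],"hand":0.5}
--
{"turn":[0.0, 0.0, -0.0],"translation":[0.0, 0.0, 11.2],"hand":0.5}
{"turn":[0.0, 0.0, -0.0],"translation":[0.0, 0.0, 11.3],"hand":0.5}
{"turn":[0.0, 0.0, -0.0],"translation":[0.0, 0.0, 11.2],"hand":0.5}
{"turn":[0.0, 0.0, -0.0],"translation":[0.0, 0.0, 11.3],"hand":0.5}
--
```

Call:
move_arm:
  moves:
    - {"turn": [-0.008, -0.004, 0.003], "translation": [1.4, 1.2, 17.4], "hand": 0.5}
    - {"turn": [-0.008, -0.005, 0.003], "translation": [1.5, 1.1, 17.4], "hand": 0.5}
    - {"turn": [-0.007, -0.004, 0.003], "translation": [1.6, 1, 17.4], "hand": 0.5}
    - {"turn": [-0.008, -0.005, 0.003], "translation": [1.7, 0.8, 17.4], "hand": 0.5}
    - {"turn": [0, 0, 0], "translation": [0, 0, 11.2], "hand": 0.5}
    - {"turn": [0, 0, 0], "translation": [0, 0, 11.2], "hand": 0.5}
    - {"turn": [0, 0, 0], "translation": [0, 0, 11.2], "hand": 0.5}
    - {"turn": [0, 0, 0], "translation": [0, 0, 11.2], "hand": 0.5}
    - {"turn": [0, 0, 0], "translation": [0, 0, 0], "hand": 0.5}

```text
time_s: 17.6
eef_pos: [505.9, -179.3, 131.3]
ee_rot: [0.012, 0.982, -0.074, 0.172]
force: [0.2, 0.4, -0.0]
grip_width: 0.502
grip_force: 0.0
```

Call:
move_arm:
  moves:
    - {"turn": [0, 0, 0], "translation": [0, 0, 0], "hand": 0}
    - {"turn": [0, 0, 0], "translation": [0, 0, 0], "hand": 0}
    - {"turn": [0, 0, 0], "translation": [0, 0, 0], "hand": 0}
    - {"turn": [0, 0, 0], "translation": [0, 0, 0], "hand": 0}
    - {"turn": [0, 0, 0], "translation": [0, 0, 0], "hand": 0}
  grip_force: 25

```text
time_s: 18.02
eef_pos: [506.3, -179.7, 134.0]
ee_rot: [0.013, 0.982, -0.074, 0.174]
force: [-1.0, 1.0, 4.3]
grip_width: 0.133
grip_force: 30.5
```

```bash
python3 -c "
from tab import *
p,R=pose(); print(sense()['joints'].round(3),loc(p[None]),sense()['grip_width'],sense()['force'])
piv=W_(-25,-170,50); ax=np.array([np.sin(.1473),np.cos(.1473),0]); w=[]
t=p
for k in range(1,9):
    a=-0.05*k; p2=piv+Ro.from_rotvec(a*ax).apply(t-piv); R2=Ro.from_rotvec(.4*a*ax).as_matrix()@R; w.append((p2,R2,1))
s=plan(w,hand=0); print(loc(s[0][None]))
"
```

```text
[-0.632  0.326  1.859  0.262  0.66   0.906] [[ -22.86642409 -168.57503329  134.00467074]] 0.13304021452716025 [-1.04691896  0.95045463  4.31255695]
{"turn":[0.0, 0.02, 0.0],"translation":[-3.9, 0.0, -1.4],"hand":0}
--
{"turn":[0.0, 0.02, 0.0],"translation":[-4.0, 0.0, -1.4],"hand":0}
--
{"turn":[0.0, 0.02, 0.0],"translation":[-4.1, 0.0, -1.2],"hand":0}
--
{"turn":[0.0, 0.02, 0.0],"translation":[-4.0, 0.1, -1.1],"hand":0}
--
{"turn":[0.0, 0.02, 0.0],"translation":[-4.1, -0.0, -0.9],"hand":0}
--
{"turn":[0.0, 0.02, 0.0],"translation":[-4.1, -0.0, -0.9],"hand":0}
--
{"turn":[0.0, 0.02, 0.0],"translation":[-4.2, -0.0, -0.7],"hand":0}
--
{"turn":[0.001, 0.02, 0.0],"translation":[-4.1, 0.0, -0.6],"hand":0}
--
[[ -55.74650216 -168.56370672  128.25680698]]
```

Call:
move_arm:
  moves:
    - {"turn": [0, 0.02, 0], "translation": [-3.9, 0, -1.4], "hand": 0}
    - {"turn": [0, 0.02, 0], "translation": [-4, 0, -1.4], "hand": 0}
    - {"turn": [0, 0.02, 0], "translation": [-4, 0, -1.2], "hand": 0}
    - {"turn": [0, 0.02, 0], "translation": [-4, 0, -1.1], "hand": 0}

```text
time_s: 18.35
eef_pos: [490.0, -177.3, 132.6]
ee_rot: [0.016, 0.974, -0.074, 0.214]
force: [7.1, 0.5, -4.9]
grip_width: 0.134
grip_force: 28.3
```

Call:
move_arm:
  moves:
    - {"turn": [0, 0.02, 0], "translation": [-4.1, 0, -0.9], "hand": 0}
    - {"turn": [0, 0.02, 0], "translation": [-4.1, 0, -0.9], "hand": 0}
    - {"turn": [0, 0.02, 0], "translation": [-4.1, 0, -0.7], "hand": 0}
    - {"turn": [0, 0, 0], "translation": [0, 0, 0], "hand": 0}
    - {"turn": [0, 0, 0], "translation": [0, 0, 0], "hand": 0}

```text
time_s: 18.77
eef_pos: [477.5, -175.4, 129.3]
ee_rot: [0.018, 0.968, -0.073, 0.241]
force: [-2.1, 0.3, 0.6]
grip_width: 0.137
grip_force: 28.9
```

```bash
python3 -c "
from tab import *
s=sense();p,R=pose(); print(s['joints'].round(3),loc(p[None]),s['grip_width'],s['force'])
im,_,_=tab('wrist'); cv2.imwrite('pics/w7.png',im); lid()
D=Rt(-8.44,20,True)
"
```

```text
[-0.702  0.248  2.034  0.543  0.497  0.586] [[ -51.95233335 -168.56906778  129.25931305]] 0.13651615265015332 [-2.10884629  0.30014132  0.58287466]
tab 3137 [ -42.6 -168.5  135.3] [[ -62.2 -174.2  130.8]
 [ -20.3 -162.7  139. ]]
lid elev+~3deg 62.3069139051109 680
```

```bash
python3 -c "
from tab import *
p,R=pose(); V=Rt(-8.44,3,True)
s=plan([(p-80*R[:,2],R,4),(W_(-80,-90,385),Rt(-8.44,12,True),7),(W_(52,-10,385),V,6)],hand=.5)
"
```

```text
{"turn":[0.0, 0.0, 0.0],"translation":[0.0, -0.0, -20.0],"hand":0.5}
{"turn":[0.0, 0.0, 0.0],"translation":[0.0, 0.0, -20.0],"hand":0.5}
{"turn":[0.0, 0.0, 0.0],"translation":[0.0, 0.0, -20.0],"hand":0.5}
{"turn":[0.0, 0.0, 0.0],"translation":[0.0, 0.0, -20.0],"hand":0.5}
--
{"turn":[0.0, -0.04, -0.0],"translation":[13.6, -11.2, -22.7],"hand":0.5}
{"turn":[0.0, -0.04, -0.001],"translation":[12.6, -11.2, -23.3],"hand":0.5}
{"turn":[0.0, -0.04, -0.0],"translation":[11.7, -11.2, -23.7],"hand":0.5}
{"turn":[0.0, -0.04, -0.001],"translation":[10.7, -11.2, -24.2],"hand":0.5}
{"turn":[0.0, -0.04, -0.0],"translation":[9.8, -11.2, -24.6],"hand":0.5}
{"turn":[0.0, -0.04, -0.001],"translation":[8.8, -11.2, -25.0],"hand":0.5}
{"turn":[0.001, -0.039, -0.0],"translation":[7.8, -11.3, -25.3],"hand":0.5}
--
{"turn":[-0.0, -0.026, -0.0],"translation":[21.5, -13.3, 4.6],"hand":0.5}
{"turn":[-0.0, -0.026, -0.0],"translation":[21.6, -13.3, 4.0],"hand":0.5}
{"turn":[-0.0, -0.026, -0.0],"translation":[21.7, -13.4, 3.5],"hand":0.5}
{"turn":[-0.0, -0.026, -0.0],"translation":[21.8, -13.3, 2.9],"hand":0.5}
{"turn":[-0.0, -0.027, -0.0],"translation":[21.9, -13.4, 2.3],"hand":0.5}
{"turn":[-0.0, -0.026, -0.0],"translation":[22.0, -13.3, 1.7],"hand":0.5}
--
```

Call:
move_arm:
  moves:
    - {"turn": [0, 0, 0], "translation": [0, 0, 0], "hand": 0.3}
    - {"turn": [0, 0, 0], "translation": [0, 0, 0], "hand": 0.5}
    - {"turn": [0, 0, 0], "translation": [0, 0, 0], "hand": 0.5}
    - {"turn": [0, 0, 0], "translation": [0, 0, 0], "hand": 0.5}
    - {"turn": [0, 0, 0], "translation": [0, 0, -20], "hand": 0.5}
    - {"turn": [0, 0, 0], "translation": [0, 0, -20], "hand": 0.5}
    - {"turn": [0, 0, 0], "translation": [0, 0, -20], "hand": 0.5}
    - {"turn": [0, 0, 0], "translation": [0, 0, -20], "hand": 0.5}

```text
time_s: 19.53
eef_pos: [439.9, -169.5, 200.4]
ee_rot: [0.018, 0.968, -0.073, 0.241]
force: [0.5, 0.0, 0.1]
grip_width: 0.5
grip_force: 0.0
```

Call:
move_arm:
  moves:
    - {"turn": [0, -0.04, 0], "translation": [13.6, -11.2, -22.7], "hand": 0}
    - {"turn": [0, -0.04, 0], "translation": [12.6, -11.2, -23.3], "hand": 0}
    - {"turn": [0, -0.04, 0], "translation": [11.7, -11.2, -23.7], "hand": 0}
    - {"turn": [0, -0.04, 0], "translation": [10.7, -11.2, -24.2], "hand": 0}
    - {"turn": [0, -0.04, 0], "translation": [9.8, -11.2, -24.6], "hand": 0}
    - {"turn": [0, -0.04, 0], "translation": [8.8, -11.2, -25], "hand": 0}
    - {"turn": [0, -0.04, 0], "translation": [7.8, -11.3, -25.3], "hand": 0}
    - {"turn": [0, 0, 0], "translation": [0, 0, 0], "hand": 0}

```text
time_s: 20.2
eef_pos: [462.7, -92.7, 389.9]
ee_rot: [0.009, 0.991, -0.074, 0.107]
force: [0.7, -0.3, 0.1]
grip_width: 0.002
grip_force: 0.0
```

```bash
python3 -c "
from tab import *
s=sense();p,R=pose(); print(s['joints'].round(3),loc(p[None]),s['grip_width']); tab('wrist'); lid()
plan([(W_(52,-10,385),Rt(-8.44,3,True),6)],hand=0)
"
```

```text
[-0.482  0.014  1.508  0.069  1.416  1.234] [[-78.72981594 -88.89805553 389.85068701]] 0.0019366208918609492
tab 369 [ -40.5 -166.9  134.6] [[ -61.8 -172.6  128.6]
 [ -19.6 -162.1  138.7]]
lid elev+~3deg 62.31221721296632 669
{"turn":[-0.0, -0.026, -0.0],"translation":[21.4, -13.4, 4.6],"hand":0}
{"turn":[-0.0, -0.026, -0.001],"translation":[21.6, -13.3, 4.0],"hand":0}
{"turn":[-0.0, -0.026, -0.0],"translation":[21.7, -13.3, 3.5],"hand":0}
{"turn":[-0.0, -0.027, -0.001],"translation":[21.7, -13.3, 2.9],"hand":0}
{"turn":[-0.0, -0.026, -0.0],"translation":[21.9, -13.4, 2.3],"hand":0}
{"turn":[-0.0, -0.027, -0.001],"translation":[21.9, -13.3, 1.8],"hand":0}
--
```

Call:
move_arm:
  moves:
    - {"turn": [0, -0.026, 0], "translation": [21.4, -13.4, 4.6], "hand": 0}
    - {"turn": [0, -0.026, 0], "translation": [21.6, -13.3, 4], "hand": 0}
    - {"turn": [0, -0.026, 0], "translation": [21.7, -13.3, 3.5], "hand": 0}
    - {"turn": [0, -0.027, 0], "translation": [21.7, -13.3, 2.9], "hand": 0}
    - {"turn": [0, -0.026, 0], "translation": [21.9, -13.4, 2.3], "hand": 0}
    - {"turn": [0, -0.027, 0], "translation": [21.9, -13.3, 1.8], "hand": 0}
    - {"turn": [0, 0, 0], "translation": [0, 0, 0], "hand": 0}
    - {"turn": [0, 0, 0], "translation": [0, 0, 0], "hand": 0}

```text
time_s: 20.97
eef_pos: [604.0, -34.5, 381.9]
ee_rot: [0.001, 0.997, -0.075, 0.024]
force: [0.0, -0.3, -0.6]
grip_width: -0.002
grip_force: 0.0
```

```bash
cat > push.py <<'E'
from tab import *
def T(th,r=235):
    a=np.radians(th); return W_(130-r*np.cos(a)+12*np.sin(a)+11,-10,84+r*np.sin(a)+12*np.cos(a)+19)
import sys
p,R=pose(); s=sense(); print(loc(p[None]),s["force"].round(1),s["joints"].round(2)); lid()
V=Rt(-8.44,3,True)
a=[float(x) for x in sys.argv[1:]]
plan([(T(th),V,1) for th in a],hand=0)
E
python3 -c "
from push import *
" 66 64 62 60 58 56 54 52 50 48 46 44 42 40 38 36 34 32
```

```text
[[ 52.47975977 -10.60239166 381.92995921]] [ 0.  -0.3 -0.6] [-0.25  0.43  1.    0.01  1.67  1.47]
lid elev+~3deg 62.2698012507645 514
{"turn":[-0.001, 0.003, -0.004],"translation":[1.6, -0.9, 60.7],"hand":0}
--
{"turn":[0.0, 0.0, 0.0],"translation":[-7.8, -0.0, 2.7],"hand":0}
--
{"turn":[0.0, 0.0, 0.0],"translation":[-7.6, -0.0, 3.0],"hand":0}
--
{"turn":[0.0, 0.0, 0.0],"translation":[-7.6, -0.0, 3.2],"hand":0}
--
{"turn":[0.0, 0.0, 0.0],"translation":[-7.4, -0.0, 3.5],"hand":0}
--
{"turn":[0.0, 0.0, 0.0],"translation":[-7.3, -0.0, 3.7],"hand":0}
--
{"turn":[0.0, 0.0, 0.0],"translation":[-7.2, -0.0, 4.0],"hand":0}
--
{"turn":[0.0, 0.0, 0.0],"translation":[-7.0, -0.0, 4.3],"hand":0}
--
{"turn":[0.0, 0.0, 0.0],"translation":[-6.9, -0.0, 4.4],"hand":0}
--
{"turn":[0.0, 0.0, 0.0],"translation":[-6.7, -0.0, 4.8],"hand":0}
--
{"turn":[0.0, 0.0, 0.0],"translation":[-6.6, -0.0, 4.9],"hand":0}
--
{"turn":[0.0, 0.0, 0.0],"translation":[-6.4, -0.0, 5.2],"hand":0}
--
{"turn":[0.0, 0.0, 0.0],"translation":[-6.2, -0.0, 5.4],"hand":0}
--
{"turn":[0.0, 0.0, 0.0],"translation":[-6.0, -0.0, 5.6],"hand":0}
--
{"turn":[0.0, 0.0, 0.0],"translation":[-5.8, -0.0, 5.8],"hand":0}
--
{"turn":[0.0, 0.0, 0.0],"translation":[-5.5, -0.0, 6.1],"hand":0}
--
{"turn":[0.0, 0.0, 0.0],"translation":[-5.4, -0.0, 6.2],"hand":0}
--
{"turn":[0.0, 0.0, 0.0],"translation":[-5.2, -0.0, 6.4],"hand":0}
--
```

Call:
move_arm:
  moves:
    - {"turn": [0, 0, 0], "translation": [1, -0.5, 25], "hand": 0}
    - {"turn": [0, 0, 0], "translation": [0.6, 0, 20], "hand": 0}
    - {"turn": [0, 0, 0], "translation": [0, 0, 15], "hand": 0}
    - {"turn": [0, 0, 0], "translation": [-4, 0, 1.5], "hand": 0}
    - {"turn": [0, 0, 0], "translation": [-7.6, 0, 2.7], "hand": 0}
    - {"turn": [0, 0, 0], "translation": [-7.6, 0, 3], "hand": 0}
    - {"turn": [0, 0, 0], "translation": [-7.4, 0, 3.5], "hand": 0}
    - {"turn": [0, 0, 0], "translation": [-7.3, 0, 3.7], "hand": 0}
    - {"turn": [0, 0, 0], "translation": [-7.2, 0, 4], "hand": 0}

```text
time_s: 21.77
eef_pos: [567.6, -28.9, 306.0]
ee_rot: [0.002, 0.997, -0.076, 0.027]
force: [0.6, -0.6, 1.4]
grip_width: 0.001
grip_force: 0.7
```

```bash
python3 push.py 54 51 48
```

```text
[[ 15.59747614 -10.41772141 306.02095083]] [ 0.6 -0.6  1.4] [-0.26  0.35  1.3   0.01  1.43  1.46]
lid elev+~3deg 58.67865094559913 491
{"turn":[-0.0, 0.0, -0.004],"translation":[-2.2, -0.2, 4.9],"hand":0}
--
{"turn":[-0.0, 0.0, -0.0],"translation":[-10.5, -0.0, 6.5],"hand":0}
--
{"turn":[-0.0, 0.0, -0.0],"translation":[-10.2, -0.0, 7.0],"hand":0}
--
```

Call:
move_arm:
  moves:
    - {"turn": [0, 0, 0], "translation": [-5, 0, 4.5], "hand": 0}
    - {"turn": [0, 0, 0], "translation": [-6.9, 0, 4.5], "hand": 0}
    - {"turn": [0, 0, 0], "translation": [-6.7, 0, 4.8], "hand": 0}
    - {"turn": [0, 0, 0], "translation": [-6.6, 0, 4.9], "hand": 0}
    - {"turn": [0, 0, 0], "translation": [-6.4, 0, 5.2], "hand": 0}
    - {"turn": [0, 0, 0], "translation": [-6.2, 0, 5.4], "hand": 0}
    - {"turn": [0, 0, 0], "translation": [-6, 0, 5.6], "hand": 0}
    - {"turn": [0, 0, 0], "translation": [-5.8, 0, 5.8], "hand": 0}

```text
time_s: 22.48
eef_pos: [521.1, -21.5, 261.7]
ee_rot: [0.002, 0.997, -0.076, 0.026]
force: [-0.0, 0.4, 0.8]
grip_width: -0.002
grip_force: 0.4
```

```bash
python3 push.py 38 36 34 32 30 28 26 24 22 20 18 16
```

```text
[[-31.39969017  -9.89905856 261.6559992 ]] [-0.   0.4  0.8] [-0.27  0.27  1.53  0.01  1.29  1.45]
lid elev+~3deg 43.074785221566216 699
{"turn":[-0.001, 0.002, -0.004],"translation":[-4.5, 0.3, 3.1],"hand":0}
--
{"turn":[0.0, 0.0, 0.0],"translation":[-5.5, -0.0, 6.0],"hand":0}
--
{"turn":[0.0, 0.0, 0.0],"translation":[-5.4, -0.0, 6.2],"hand":0}
--
{"turn":[0.0, 0.0, 0.0],"translation":[-5.2, -0.0, 6.4],"hand":0}
--
{"turn":[0.0, 0.0, 0.0],"translation":[-4.9, -0.0, 6.6],"hand":0}
--
{"turn":[0.0, 0.0, 0.0],"translation":[-4.7, -0.0, 6.7],"hand":0}
--
{"turn":[0.0, 0.0, 0.0],"translation":[-4.5, -0.0, 6.9],"hand":0}
--
{"turn":[0.0, 0.0, 0.0],"translation":[-4.2, -0.0, 7.0],"hand":0}
--
{"turn":[0.0, 0.0, 0.0],"translation":[-4.0, -0.0, 7.2],"hand":0}
--
{"turn":[0.0, 0.0, 0.0],"translation":[-3.7, -0.0, 7.3],"hand":0}
--
{"turn":[0.0, 0.0, 0.0],"translation":[-3.4, -0.0, 7.5],"hand":0}
--
{"turn":[0.0, 0.0, 0.0],"translation":[-3.2, -0.0, 7.6],"hand":0}
--
```

Call:
move_arm:
  moves:
    - {"turn": [0, 0, 0], "translation": [-4.5, 0, 3.5], "hand": 0}
    - {"turn": [0, 0, 0], "translation": [-5.5, 0, 6], "hand": 0}
    - {"turn": [0, 0, 0], "translation": [-5.4, 0, 6.2], "hand": 0}
    - {"turn": [0, 0, 0], "translation": [-5.2, 0, 6.4], "hand": 0}
    - {"turn": [0, 0, 0], "translation": [-4.9, 0, 6.6], "hand": 0}
    - {"turn": [0, 0, 0], "translation": [-4.7, 0, 6.7], "hand": 0}
    - {"turn": [0, 0, 0], "translation": [-4.5, 0, 6.9], "hand": 0}
    - {"turn": [0, 0, 0], "translation": [-4.2, 0, 7], "hand": 0}
    - {"turn": [0, 0, 0], "translation": [-4, 0, 7.2], "hand": 0}

```text
time_s: 23.28
eef_pos: [481.7, -15.1, 201.8]
ee_rot: [0.001, 0.997, -0.075, 0.026]
force: [-0.1, -0.6, 0.9]
grip_width: -0.001
grip_force: 0.2
```

```bash
python3 push.py 20 18 16 14 12 10 8 6 4 2 0 -1
```

```text
[[-71.32491798  -9.40233401 201.84205784]] [-0.1 -0.6  0.9] [-0.28  0.24  1.73  0.01  1.12  1.44]
lid elev+~3deg 25.52652043878095 908
{"turn":[-0.001, 0.004, -0.004],"translation":[-3.6, 0.7, 5.6],"hand":0}
--
{"turn":[-0.0, 0.0, 0.0],"translation":[-3.5, 0.0, 7.4],"hand":0}
--
{"turn":[-0.0, 0.0, 0.0],"translation":[-3.2, 0.0, 7.6],"hand":0}
--
{"turn":[-0.0, 0.0, 0.0],"translation":[-2.9, 0.0, 7.7],"hand":0}
--
{"turn":[-0.0, 0.0, 0.0],"translation":[-2.7, 0.0, 7.7],"hand":0}
--
{"turn":[-0.0, 0.0, 0.0],"translation":[-2.4, 0.0, 7.9],"hand":0}
--
{"turn":[-0.0, 0.0, 0.0],"translation":[-2.1, 0.0, 7.9],"hand":0}
--
{"turn":[-0.0, 0.0, 0.0],"translation":[-1.8, 0.0, 8.0],"hand":0}
--
{"turn":[-0.0, 0.0, 0.0],"translation":[-1.6, 0.0, 8.1],"hand":0}
--
{"turn":[-0.0, 0.0, 0.0],"translation":[-1.2, 0.0, 8.1],"hand":0}
--
{"turn":[-0.0, 0.0, 0.0],"translation":[-1.0, 0.0, 8.2],"hand":0}
--
{"turn":[-0.0, 0.0, 0.0],"translation":[-0.4, 0.0, 4.1],"hand":0}
--
```

Call:
move_arm:
  moves:
    - {"turn": [0, 0, 0], "translation": [-3.6, 0.5, 5.6], "hand": 0}
    - {"turn": [0, 0, 0], "translation": [-3.5, 0, 7.4], "hand": 0}
    - {"turn": [0, 0, 0], "translation": [-3.2, 0, 7.6], "hand": 0}
    - {"turn": [0, 0, 0], "translation": [-2.9, 0, 7.7], "hand": 0}
    - {"turn": [0, 0, 0], "translation": [-2.7, 0, 7.7], "hand": 0}
    - {"turn": [0, 0, 0], "translation": [-2.4, 0, 7.9], "hand": 0}
    - {"turn": [0, 0, 0], "translation": [-2.1, 0, 7.9], "hand": 0}
    - {"turn": [0, 0, 0], "translation": [-1.8, 0, 8], "hand": 0}
    - {"turn": [0, 0, 0], "translation": [-1.4, 0, 6], "hand": 0}
    - {"turn": [0, 0, 0], "translation": [0, 0, 0], "hand": 0}

```text
time_s: 24.17
eef_pos: [461.4, -12.5, 134.3]
ee_rot: [0.001, 0.997, -0.075, 0.024]
force: [0.4, 0.1, -0.9]
grip_width: -0.001
grip_force: 0.0
```

Call:
move_arm:
  moves:
    - {"turn": [0, 0, 0], "translation": [-0.6, 0, 4], "hand": 0}
    - {"turn": [0, 0, 0], "translation": [-0.4, 0, 4], "hand": 0}
    - {"turn": [0, 0, 0], "translation": [0, 0, 4], "hand": 0}
    - {"turn": [0, 0, 0], "translation": [0, 0, 0], "hand": 0}

```text
time_s: 24.5
eef_pos: [461.5, -12.5, 122.9]
ee_rot: [0.001, 0.997, -0.075, 0.025]
force: [-0.7, -0.1, -0.9]
grip_width: -0.002
grip_force: 0.0
```

Shut should be near TCP z ≈ 115; pressing on slowly.

Call:
move_arm:
  moves:
    - {"turn": [0, 0, 0], "translation": [0, 0, 3], "hand": 0}
    - {"turn": [0, 0, 0], "translation": [0, 0, 3], "hand": 0}
    - {"turn": [0, 0, 0], "translation": [0, 0, 2], "hand": 0}
    - {"turn": [0, 0, 0], "translation": [0, 0, 2], "hand": 0}
    - {"turn": [0, 0, 0], "translation": [0, 0, 0], "hand": 0}

```text
time_s: 24.92
eef_pos: [462.2, -12.6, 115.0]
ee_rot: [0.002, 0.997, -0.075, 0.026]
force: [-9.0, 1.2, 18.4]
grip_width: 0.0
grip_force: 9.6
```

```bash
cat > shut.py <<'E'
from tab import *
s=sense(); print(s["eef_pos"].round(1),s["force"].round(1))
for n in("top","side"):
    im,W,ok,c=cloud(n); L=loc(W.reshape(-1,3)).reshape(W.shape)
    m=ok&(abs(L[...,1]-80)<60)&(abs(L[...,2]-105)<45)
    for a,b in((-125,-90),(-60,-20),(20,60),(90,120)):
        k=m&(L[...,0]>a)&(L[...,0]<b); print(n,a,b,k.sum(),np.median(L[k][:,2]).round(1) if k.any() else None)
E
python3 shut.py
```

```text
[462.2 -12.6 115. ] [-9.   1.2 18.4]
top -125 -90 191 95.3
top -60 -20 253 95.6
top 20 60 338 95.4
top 90 120 255 95.5
side -125 -90 222 98.2
side -60 -20 229 98.2
side 20 60 206 98.2
side 90 120 158 98.4
```

Call:
move_arm:
  moves:
    - {"turn": [0, 0, 0], "translation": [0, 0, -5], "hand": 0}
    - {"turn": [0, 0, 0], "translation": [0, 0, -15], "hand": 0}
    - {"turn": [0, 0, 0], "translation": [0, 0, -25], "hand": 0}
    - {"turn": [0, 0, 0], "translation": [0, 0, -30], "hand": 0}
    - {"turn": [0, 0, 0], "translation": [0, 0, -20], "hand": 0}
    - {"turn": [0, 0, 0], "translation": [0, 0, 0], "hand": 0}
    - {"turn": [0, 0, 0], "translation": [0, 0, 0], "hand": 0}
    - {"turn": [0, 0, 0], "translation": [0, 0, 0], "hand": 0}

```text
time_s: 25.68
eef_pos: [457.0, -11.9, 207.6]
ee_rot: [0.001, 0.997, -0.075, 0.025]
force: [-0.0, -1.0, -0.4]
grip_width: 0.003
grip_force: 0.0
```

```bash
python3 shut.py
```

```text
[457.  -11.9 207.6] [-0.  -1.  -0.4]
top -125 -90 186 95.1
top -60 -20 230 95.6
top 20 60 342 95.2
top 90 120 255 95.7
side -125 -90 210 98.4
side -60 -20 230 98.4
side 20 60 219 98.4
side 90 120 154 98.6
```

```bash
python3 -c "
from rig import finish_job
print(finish_job())"
```

```text
the job is handed in; nothing more can be done
None
```

The stapler and marker are in the chest, the stay is unlocked and the lid measures level and shut; I handed the job in at about 26 s. The first grip on the red tab slipped when joint 6 reached its range, with a measured force of about 64 N, so I flipped the hand half a turn, regripped and finished the lift. I have not seen the judge's result.

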